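# Load and hang the emergency lanterns

## Robot

A 6-joint arm with a two-finger parallel gripper is mounted at the origin on the work surface. World frame = base frame: x ahead of the robot, y to its left, z up, the work surface at z = 0. Lengths are in m, angles in rad, forces in N, time in s.
With the tool pointing down it reaches from about 0.3 to 0.875 m from the base axis. Payload 6.4 kg.
Tool frame: the origin (TCP) lies on the front face of the gripper's body, between the roots of the fingers; the fingertips stand 73 mm ahead of it and the grasp point (between the pads) lies ctrl.pinch_z ahead of it (ctrl.pinch_z is the distance from the TCP to the grasp point, in m); z points along the fingers, x is the direction in which the jaws open and shut, and the axes are right-handed (so a half turn about z gives the same grasp; the last joint's range is limited). The gripper opens to 85 mm and grips with 20 to 120 N. Pads are 22 mm wide; open, the fingers measure 114 mm over their backs; the gripper's body (76 mm by 85 mm) begins 54 mm behind the grasp point. The pads swing forward as they close: fully open they stand 13 mm farther back than shut.
Start: joints at [1.113, 0.181, 1.607, -0, 1.354, -0.206], TCP at [0.143, 0.557, 0.304] pointing down, gripper open.
Joint ranges: [-2.99, 2.99], [-0.89, 2.07], [0.3, 2.58], [-1.14, 4.28], [0, 2.63], [-3.12, 3.12]. Speed limits (rad/s): [2.57, 2.57, 3.01, 3.14, 3.14, 3.14].

## Interface

Orientations are given as a unit quaternion [w, x, y, z].
In Python, from bench import ctrl gives the robot as it stands.
- The arm moves only by the tool move_arm, never from a script. Its argument "rows" is text: rows parted by semicolons, each of 7 numbers parted by spaces: the shift along the tool's x, y, z in cm, then the turn, a rotation vector about the tool's x, y, z in degrees, then the opening, from 0 (shut) to 1 (fully open). In form: x y z rx ry rz grip; .... A call has 1 to 20 rows; each row shifts and turns the commanded pose from where the row before left it, along the tool's axes as they then stand; what a row does not reach is not made up. A row lasts 1/10 s, in which the tool goes at most 50 mm and 8.59 degrees, less where a joint would pass 70% of its speed; a pose out of reach is approached as far as the arm can. A call with a gripper value outside its range is refused whole. The fingers move at their own pace and stop on an object; the grip force is fixed at half the most. Time passes only in rows, so rows that do not move let the fingers close. It gives the time, the measured TCP pose, the force and the opening at its end, in the units of the state.
- ctrl.get_obs(): the state, without advancing time (a new reading comes with each control period).
- ctrl.camera(name): name is "scene" or "top"; returns a dict with "color" (384x512x3 uint8, blue, green, red), "fx", "fy", "cx", "cy" (pixels), "rvec" (rotation vector, rad) and "tvec" (3), from world to camera coordinates, as OpenCV has them. Camera axes: x right, y down, z forward; pixel columns grow to the right and rows downward; lengths in m; the calibration is good to about 2 mm. A picture is of the moment at which its call begins. There is no depth.
- ctrl.hand_in(): hands the job in, once; it reports no verdict.
Trained networks look in the newest picture that a camera, given by its name, has taken for a name from the list of things; names that differ only in an ending like _2 or _b are one class to them, and where a whole thing is asked for, a point or a joint stands for the part that bears it (a point fixed in the world has none). Each returns a list of dicts, best first, with "confidence" (0 to 1); they miss things now and then, are a little off and sometimes report something else, mostly with a low value. They report only what shows in the picture. A call takes as long as a camera call. They do not tell look-alikes from the thing itself.
- ctrl.look_for(camera, query): "bbox" ([left, top, right, bottom] in pixels, round what is visible of it).
- ctrl.trace(camera, query): "region" (384x512 bool, what is visible of it) and "bbox" ([left, top, right, bottom] in pixels, round what is visible of it).
The state is a dict: "time_s": time; "q": joint angles; "dq": joint speeds; "joint_efforts": joint torques, N m; "eef_pos": TCP position; "eef_rot": TCP orientation; "wrist_force": force on the tool from outside, world axes, zero at the start; "torque": the same for the moment, N m; "opening": opening from 0.0 (shut) to 1.0 (fully open).
Only numpy, scipy, OpenCV 4.12 (cv2) and the standard library are available. Lean on these libraries where they do the work, as an engineer would, in place of code of your own. Each camera call takes 0.05 s, during which the arm holds its last target.

## Task

Get the emergency lanterns ready for issue: put one battery from the tray upright into the well of every lantern, and hang every lantern on a pin of the stand of its own by the slot in its strap plate, the pin up in the notch. When all hang there, loaded, throw the stand's switch lever fully over to on, and let go of everything. Do not disturb the other things on the table.

Things in the scene. Friction and masses are not known exactly. Their poses are not given: they have to be found in the camera images.
- lantern1_mid (a point): One of 3 or 4 identical lanterns (None if absent), 0.34 kg, standing on the table. Point: on its strap plate's middle plane, y centre, half-way up, 58 mm above the underside; z up, -x is the lens front. Base 91 mm deep (x -61 to +30), 50 wide, 45 high. In its top a 32 mm square battery well, centre at x -40, floor 8 mm above the underside.
- lantern1_well (a point): Point on the axis of that lantern's battery well, 48 mm above the underside (3 mm above the base's top), where the centre of a loaded battery is.
- lantern2_mid (a point): Identical to lantern1. All lanterns have on top an upright aluminium strap plate, 10 mm thick (x -5 to +5), 44 wide (y -22 to +22), from 45 to 116 mm above the underside: pinch it front to back by its upper 28 mm, which stays clear of a pin's head and crossbar when it hangs.
- lantern2_well (a point): Point on the axis of that lantern's battery well, 48 mm above the underside (3 mm above the base's top), where the centre of a loaded battery is.
- lantern3_mid (a point): Identical to lantern1. All strap plates have an L-shaped slot: a level channel, 50 to 68 mm above the underside, open at the +y edge only and running in to y -8; at its inner end a notch 16 mm wide (y -8 to +8) rises to 78 mm. When it hangs the pin's axis is in the notch, 74 mm above the underside (z +16 here).
- lantern3_well (a point): Point on the axis of that lantern's battery well, 48 mm above the underside (3 mm above the base's top), where the centre of a loaded battery is.
- lantern4_mid (a point): Identical to lantern1.
- lantern4_well (a point): Point on the axis of that lantern's battery well, 48 mm above the underside (3 mm above the base's top), where the centre of a loaded battery is.
- cell1_mid (a point): Centre (half-way up) of a round battery, 26 mm diameter, 80 long, 50 g, z along it; stands upright in a compartment of the tray.
- cell2_mid (a point): As cell1_mid.
- cell3_mid (a point): As cell1_mid.
- cell4_mid (a point): As cell1_mid.
- cell5_mid (a point): As cell1_mid.
- tray: Fixed tray, 165 (x) by 150 (y) by 38 mm high, walls and floor about 4 mm, 3 by 2 compartments of about 50 by 69 mm; five hold a battery. Origin: centre of its underside.
- pin1 (a point): Middle of a pin of the stand, 190 mm above the table; axes are the stand's, +y along the crossbar. Pin round, 8 mm diameter, level, sticking out to -x from the crossbar, whose face is 11 mm behind (+x) this point. 11 mm in front begins its head, 18 mm diameter, 4 thick: 22 mm of free pin, which a plate enters only sideways.
- pin2 (a point): As pin1. The crossbar is 16 mm high (8 mm above and below the pin axes), 12 thick. Pins are 95 mm apart (94 from pin2 to pin3).
- pin3 (a point): As pin1. The stand's posts (18 mm square, x +11 to +29, no higher than the crossbar) are 98 mm to -y of pin1 and 52 mm to +y of pin4.
- pin4 (a point): As pin1. The lantern's base is deeper than the gap, so it must pass below the crossbar: bring the plate in from the front, beside the pin, between the heads.
- switch (a joint): Switch lever on the grey box at the stand's +y end: about 0 is off (leaning to the stand's -x), 1.0 is the far stop (leaning to +x, on). Stiff: stays where it is left, moves with a few newtons.
- switch_tip (a point): Tip of the switch lever, centre of its 26 mm ball, 70 mm from its pivot (112 mm above the table); the pivot is level, along the stand's y; the lever swings 0.5 rad either side of upright.
- puck_mid (a point): Bystander: round puck lamp, 62 mm diameter, 25 high; its centre.
- roll_mid (a point): Bystander: paper roll, 104 mm diameter, 110 high; its centre.
- bottle_mid (a point): Bystander: bottle, 54 mm diameter, 115 high; its centre.
- carton_mid (a point): Bystander: small carton 50 by 80 by 55 mm; its centre.
Not all that is in view belongs to the job. What is shaped like the part that bears lantern4_mid but red is not meant.

How it is judged:
On the way, in this order (a step that is already met when the one before it is completed fails the run):
1. every lantern holds a battery in its well and hangs on a pin by its notch (distance between any of cell1_mid, cell2_mid, cell3_mid, cell4_mid, cell5_mid and lantern1_well below 0.009 m and (horizontal distance between lantern1_mid and pin1 below 0.0115 m or horizontal distance between lantern1_mid and pin2 below 0.0115 m or horizontal distance between lantern1_mid and pin3 below 0.0115 m or horizontal distance between lantern1_mid and pin4 below 0.0115 m) and height (world z) of lantern1_mid between 0.17 and 0.1775 m and angle between each of lantern1_mid, lantern2_mid, lantern3_mid, lantern4_mid's own z axis and vertical below 0.2 rad and distance between any of cell1_mid, cell2_mid, cell3_mid, cell4_mid, cell5_mid and lantern2_well below 0.009 m and (horizontal distance between lantern2_mid and pin1 below 0.0115 m or horizontal distance between lantern2_mid and pin2 below 0.0115 m or horizontal distance between lantern2_mid and pin3 below 0.0115 m or horizontal distance between lantern2_mid and pin4 below 0.0115 m) and height (world z) of lantern2_mid between 0.17 and 0.1775 m and distance between any of cell1_mid, cell2_mid, cell3_mid, cell4_mid, cell5_mid and lantern3_well below 0.009 m and (horizontal distance between lantern3_mid and pin1 below 0.0115 m or horizontal distance between lantern3_mid and pin2 below 0.0115 m or horizontal distance between lantern3_mid and pin3 below 0.0115 m or horizontal distance between lantern3_mid and pin4 below 0.0115 m) and height (world z) of lantern3_mid between 0.17 and 0.1775 m and distance between any of cell1_mid, cell2_mid, cell3_mid, cell4_mid, cell5_mid and lantern4_well below 0.009 m and (horizontal distance between lantern4_mid and pin1 below 0.0115 m or horizontal distance between lantern4_mid and pin2 below 0.0115 m or horizontal distance between lantern4_mid and pin3 below 0.0115 m or horizontal distance between lantern4_mid and pin4 below 0.0115 m) and height (world z) of lantern4_mid between 0.17 and 0.1775 m), for 0.2 s.
2. the switch lever is thrown to on (value of joint switch above 0.8 rad), for 0.2 s.
At the end, for the whole second after the job is handed in: Each lantern hangs upright (0.2 rad), at rest, its middle within 11.5 mm (seen from above) of a pin's and 170 to 177.5 mm over the table (174 when the pin is up in the notch), a battery's centre within 9 mm of its well point; switch at 0.8 rad or more (all of step 1 and linear speed of each of lantern1, lantern2, lantern3, lantern4 below 0.03 m/s and value of joint switch above 0.8 rad); the robot touches nothing.
It fails at once if the puck is pushed more than 4 cm (distance of puck_mid from where it was at the start of the episode above 0.04 m).
It fails at once if the roll is pushed more than 4 cm (distance of roll_mid from where it was at the start of the episode above 0.04 m).
It fails at once if the bottle is pushed more than 4 cm (distance of bottle_mid from where it was at the start of the episode above 0.04 m).
It fails at once if the carton is pushed more than 4 cm (distance of carton_mid from where it was at the start of the episode above 0.04 m).
Of lantern1, lantern2, lantern3, lantern4 only 3 to 4 are there at a start; the rules pass over those that are not, and their reading is None.
At some moment in a run one of lantern1, lantern2, lantern3, lantern4 may be knocked a few centimetres aside while the robot is not near it.
It also fails if it takes over 210 s, if anything falls off the work surface, if the arm or the gripper's body presses on something with over 40 N, if the wrist force passes 120 N, or if a joint passes its speed limit or range.

## Working session

There is one attempt and no reset: what is moved stays moved. The work goes in short steps, Python scripts to look and compute and a tool call to move; the robot and the scene stay as the last step left them, time stands still between calls to the robot, and variables do not carry over. Pictures are saved under pics/ and viewed, and the job is handed in when it is done.

Besides the shell and the picture viewer there is one more tool, called by a JSON object that holds its "fn" and its "kwargs". move_arm: Moves the arm, as the interface text tells. Its arguments: {"type":"object","properties":{"rows":{"type":"string"}},"required":["rows"]}

```bash
ls; mkdir -p pics
python3 - <<'E'
from bench import ctrl
import cv2
o=ctrl.get_obs();print({k:(v if not hasattr(v,'tolist') else v.tolist()) for k,v in o.items()}, ctrl.pinch_z)
for n in("scene","top"):
    c=ctrl.camera(n);print(n,c["fx"],c["fy"],c["cx"],c["cy"],c["rvec"],c["tvec"])
    cv2.imwrite(f"pics/{n}0.png",c["color"])
    cv2.imwrite(f"pics/{n}0b.png",cv2.resize(c["color"],(800,600),interpolation=cv2.INTER_CUBIC))
E
```

```text
pics
{'time_s': 0.0, 'q': [1.112657469815198, 0.18152300156575865, 1.607994802052011, 1.9992004635060295e-05, 1.3537892139227004, -0.20633534840946088], 'dq': [0.002535183458977258, -0.00045962539386505544, -0.0010310806031614463, -0.001558627113549754, -0.0006263423655886625, 0.0009042482291039295], 'joint_efforts': [0.0013565320114139467, -44.48638558387756, -35.134395360946655, -5.4452520998893306e-05, 0.008959356928244233, -4.3260534994260524e-05], 'eef_pos': [0.14307077810071314, 0.5564843936287169, 0.3030005644077348], 'eef_rot': [0.00036650791882870433, 0.7903019248222527, 0.6127170087130205, -0.0007749373885577794], 'wrist_force': [0.24860757372945552, 0.24519523782507013, -0.7475731776851744], 'torque': [-0.021442924383589863, 0.04322386311216627, 0.037097627262533725], 'opening': 1.000018070899533} 0.0539
scene 441.68230859700355 441.68230859700355 253.85916606920136 189.99215678383553 [ 2.31194829  1.19053127 -0.33400233] [-0.2850133  -0.22388501  1.63707041]
top 378.8022859921582 378.8022859921582 256.17798445028603 187.98974518684525 [ 2.13281455 -2.18850346  0.10949397] [0.05043382 0.4349671  1.27946655]
```

View pics/scene0b.png

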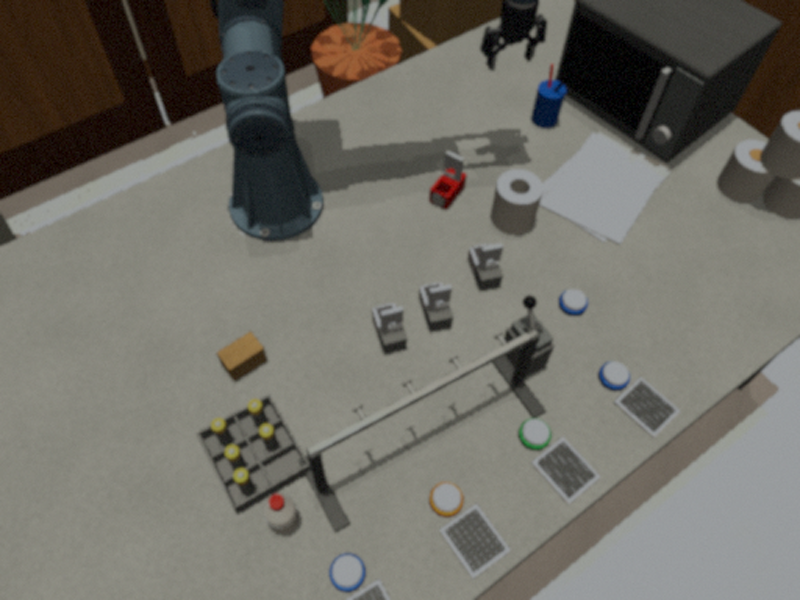

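View pics/top0b.png

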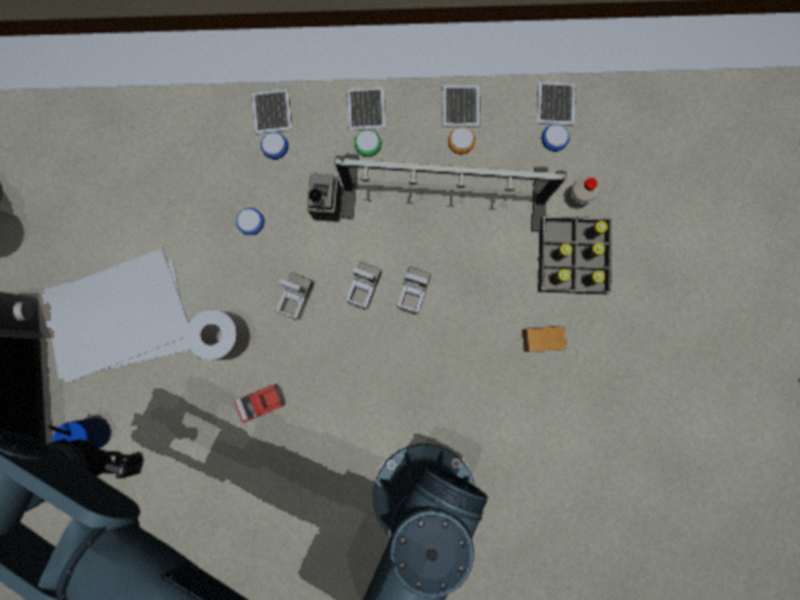

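The scene view shows three grey lanterns at about (390,325), (436,303) and (487,262), and the red look-alike at (448,185). The tray is at (255,450), the stand runs from (310,450) to (535,340), and the lever ball is at (530,302). In the top view the lanterns are at (294,295), (364,285) and (413,290), and the red one is at (260,402).

```bash
cat > h.py <<'E'
from bench import ctrl
import cv2, numpy as np
from scipy.spatial.transform import Rotation as R
def cam(n):
    c=ctrl.camera(n); c["K"]=np.array([[c["fx"],0,c["cx"]],[0,c["fy"],c["cy"]],[0,0,1.]]);c["R"]=cv2.Rodrigues(np.array(c["rvec"]))[0];c["t"]=np.array(c["tvec"]).reshape(3);return c
def proj(c,P):
    P=np.atleast_2d(P);return cv2.projectPoints(P.astype(float),np.array(c["rvec"]),np.array(c["tvec"]),c["K"],None)[0].reshape(-1,2)
def unproj(c,uv,z):
    d=c["R"].T@np.linalg.inv(c["K"])@np.array([uv[0],uv[1],1.]);o=-c["R"].T@c["t"];return o+d*(z-o[2])/d[2]
def tri(cs,uvs):
    A=[]
    for c,uv in zip(cs,uvs):
        Pm=c["K"]@np.c_[c["R"],c["t"]];A+= [uv[0]*Pm[2]-Pm[0],uv[1]*Pm[2]-Pm[1]]
    v=np.linalg.svd(np.array(A))[2][-1];return v[:3]/v[3]
E
python3 - <<'E'
from h import *
for n in("scene","top"):
    c=cam(n);o=-c["R"].T@c["t"];print(n,o.round(3))
    for q in ["lantern1_mid","cell1_mid","tray","pin1","switch","switch_tip","puck_mid","roll_mid","bottle_mid","carton_mid"]:
        r=ctrl.look_for(n,q)
        print(q,[(round(d["confidence"],2),np.array(d["bbox"]).round(0).tolist()) for d in r[:7]])
    img=c["color"]
    if n=="top":
        a=img[110:225,160:300]
        cv2.imwrite("pics/c1.png",cv2.resize(a,None,fx=5.5,fy=5,interpolation=cv2.INTER_CUBIC))
        b=img[90:200,190:400];cv2.imwrite("pics/c2.png",cv2.resize(b,None,fx=3.8,fy=3.8,interpolation=cv2.INTER_CUBIC))
    else:
        a=img[145:235,230:330];cv2.imwrite("pics/c3.png",cv2.resize(a,None,fx=6.5,fy=6.5,interpolation=cv2.INTER_CUBIC))
        b=img[180:330,185:365];cv2.imwrite("pics/c4.png",cv2.resize(b,None,fx=4,fy=4,interpolation=cv2.INTER_CUBIC))
E
```

```text
scene [ 1.033 -0.417  1.253]
lantern1_mid [(0.72, [193.0, 190.0, 353.0, 341.0]), (0.67, [270.0, 182.0, 292.0, 211.0])]
cell1_mid [(0.51, [136.0, 268.0, 146.0, 283.0]), (0.5, [142.0, 284.0, 160.0, 303.0])]
tray [(0.73, [125.0, 256.0, 199.0, 324.0])]
pin1 [(0.85, [192.0, 191.0, 355.0, 337.0])]
switch [(0.48, [335.0, 186.0, 342.0, 208.0])]
switch_tip []
puck_mid [(0.67, [356.0, 188.0, 375.0, 203.0])]
roll_mid [(0.56, [315.0, 107.0, 346.0, 152.0]), (0.2, [135.0, 267.0, 145.0, 285.0])]
bottle_mid [(0.57, [170.0, 317.0, 192.0, 342.0]), (0.55, [127.0, 252.0, 198.0, 325.0])]
carton_mid [(0.63, [134.0, 266.0, 148.0, 284.0]), (0.55, [141.0, 210.0, 170.0, 245.0])]
top [0.293 0.03  1.32 ]
lantern1_mid [(0.78, [221.0, 168.0, 246.0, 200.0])]
cell1_mid []
tray [(0.68, [343.0, 137.0, 391.0, 188.0]), (0.48, [219.0, 165.0, 243.0, 198.0])]
pin1 [(0.89, [198.0, 96.0, 368.0, 150.0])]
switch [(0.45, [197.0, 120.0, 207.0, 127.0]), (0.32, [222.0, 169.0, 246.0, 198.0])]
switch_tip [(0.44, [199.0, 120.0, 206.0, 127.0])]
puck_mid [(0.59, [154.0, 137.0, 169.0, 151.0])]
roll_mid []
bottle_mid [(0.68, [361.0, 112.0, 383.0, 134.0]), (0.48, [220.0, 168.0, 244.0, 195.0])]
carton_mid [(0.93, [336.0, 208.0, 364.0, 226.0])]
```

View pics/c1.png

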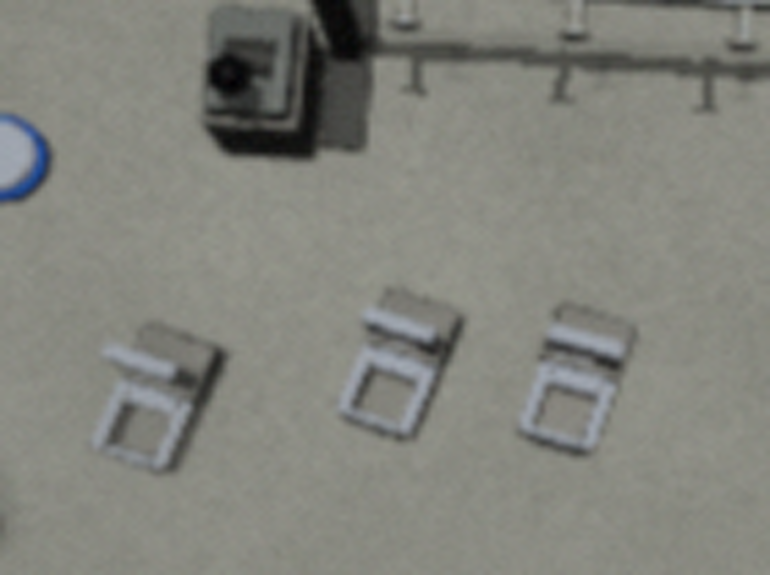

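View pics/c2.png

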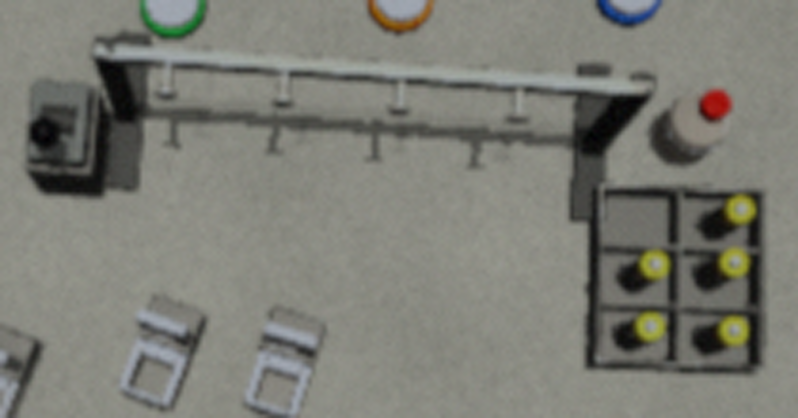

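View pics/c3.png

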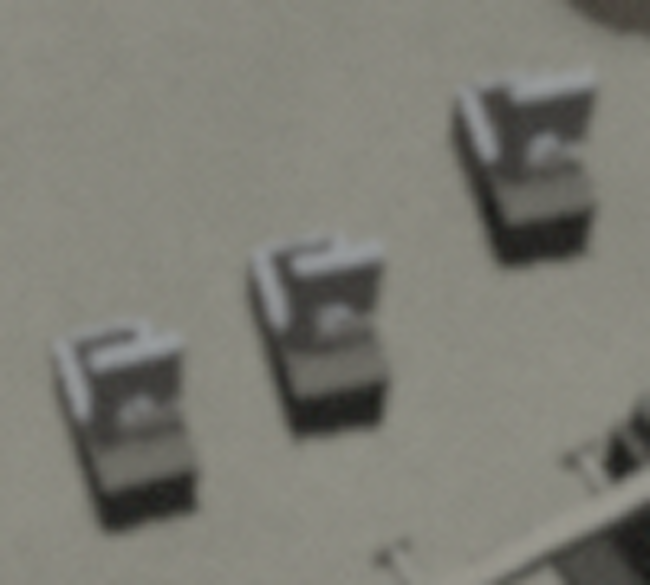

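View pics/c4.png

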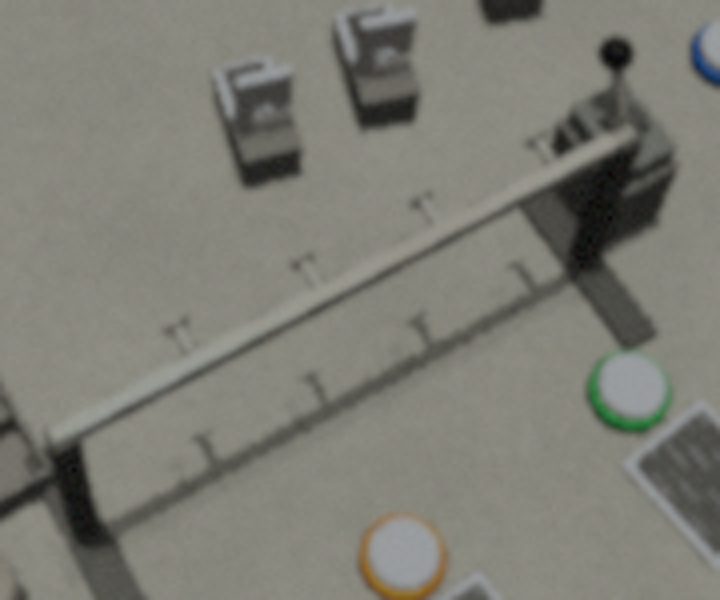

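```bash
cat > fit.py <<'E'
from h import *
from scipy.optimize import least_squares
import sys
T=cam("top");S=cam("scene")
def m(pts,sx,sy,ox,oy): return np.array([((u+.5)/sx-.5+ox,(v+.5)/sy-.5+oy) for u,v in pts])
tp=lambda pts:m(pts,5.5,5,160,110); sc=lambda pts:m(pts,6.5,6.5,230,145)
# top: FL(-61,25,45) FR(-61,-25,45) plateL (0,22,116) plateR (0,-22,116)
MT=np.array([[-61,25,45],[-61,-25,45],[0,22,116],[0,-22,116]])/1e3
MS=np.array([[0,-22,116],[0,22,116],[30,-25,0],[30,25,0],[30,-25,45],[30,25,45]])/1e3
L={'A':([(519,432),(590,453),(550,333),(620,352)],[(92,358),(183,338),(105,530),(197,512),(100,490),(195,465)]),
'B':([(340,410),(410,437),(365,313),(435,337)],[(295,268),(385,250),(297,435),(383,422),(290,400),(385,375)]),
'C':([(95,443),(168,470),(103,350),(178,372)],[(512,90),(595,78),(505,265),(588,250),(500,222),(592,205)])}
def tf(p,M):
    c,s=np.cos(p[2]),np.sin(p[2]);return np.c_[p[0]+c*M[:,0]-s*M[:,1],p[1]+s*M[:,0]+c*M[:,1],M[:,2]]
def fit(MT,t,MS,s,x0):
    f=lambda p:np.r_[(proj(T,tf(p,MT))-t).ravel(),(proj(S,tf(p,MS))-s).ravel()]
    r=least_squares(f,x0,loss='soft_l1');return r.x,f(r.x)
out={}
for k,(t,s) in L.items():
    x,r=fit(MT,tp(t),MS,sc(s),[.4,.1,0]);out[k]=x;print(k,x.round(4),r.round(1).tolist())
P=np.array([[-13,284,190],[-13,189,190],[-13,95,190],[-13,0,190]])/1e3 # pin4..pin1 head front
t=m([(167,95),(283,103),(398,110),(518,120)],3.8,3.8,190,90)
s=m([(541,137),(423,197),(303,260),(178,325)],4,4,185,180)
x,r=fit(P,t,P,s,[.6,-.2,0]);print('stand(pin1)',x.round(4),r.round(1).tolist());out['stand']=x
b=tri([T,S],[m([(45,132)],3.8,3.8,190,90)[0],m([(617,53)],4,4,185,180)[0]]);print('ball',b.round(4))
np.save('poses.npy',out,allow_pickle=True)
# batteries yellow
hs=cv2.cvtColor(T["color"],cv2.COLOR_BGR2HSV)
mk=cv2.inRange(hs,(22,90,60),(38,255,255));n,_,st,ce=cv2.connectedComponentsWithStats(mk)
for i in range(1,n):
    if st[i,4]>8: print('cell',ce[i].round(1),st[i,4],unproj(T,ce[i],.084).round(4))
hs=cv2.cvtColor(S["color"],cv2.COLOR_BGR2HSV)
mk=cv2.inRange(hs,(22,90,60),(38,255,255));n,_,st,ce=cv2.connectedComponentsWithStats(mk)
for i in range(1,n):
    if st[i,4]>8: print('cellS',ce[i].round(1),st[i,4],unproj(S,ce[i],.084).round(4))
def box(p,x0,x1,y0,y1,z0,z1,img,c,sc_,off,col):
    V=np.array([[x,y,z] for x in(x0,x1) for y in(y0,y1) for z in(z0,z1)])/1e3
    q=(proj(c,tf(p,V))-off+.5)*sc_
    for a in range(8):
        for bb in range(a):
            if bin(a^bb).count('1')==1: cv2.line(img,tuple(q[a].astype(int)),tuple(q[bb].astype(int)),col,1,cv2.LINE_AA)
for c,nm,(u0,u1,v0,v1),k in((T,'top',(165,285,85,210),4.8),(S,'scene',(185,365,140,330),3.15)):
    im=cv2.resize(c["color"][v0:v1,u0:u1],None,fx=k,fy=k,interpolation=cv2.INTER_CUBIC)
    for l in 'ABC':
        box(out[l],-61,30,-25,25,0,45,im,c,k,(u0,v0),(0,255,0)); box(out[l],-5,5,-22,22,45,116,im,c,k,(u0,v0),(0,0,255))
    for i in range(4):
        y=[0,95,189,284][i]; box(out['stand'],-15,11,y-4,y+4,186,194,im,c,k,(u0,v0),(255,0,255))
    box(out['stand'],11,23,-98,336,182,198,im,c,k,(u0,v0),(255,255,0))
    cv2.imwrite(f"pics/ov_{nm}_{sys.argv[1]}.png",im)
E
python3 fit.py 1
```

```text
A [ 0.4582  0.0056 -0.3413] [-0.7, -0.7, 0.5, -0.3, 0.1, -0.6, 0.4, -0.2, -0.4, -0.2, -0.5, -0.4, -0.7, 0.3, 0.1, -0.7, 0.1, -0.4, 0.8, -0.3]
B [ 0.4722  0.1137 -0.3824] [-0.8, -0.1, 0.3, -0.3, 0.1, -0.2, 0.1, -0.3, -0.5, -0.5, -0.8, -0.5, -1.3, 1.0, 0.1, -0.1, 0.6, -0.7, 1.0, 0.0]
C [ 0.4523  0.2652 -0.3701] [-0.7, 0.5, -0.2, 0.1, 0.7, -0.2, -0.2, -0.0, -0.3, 0.3, -0.2, -0.5, -1.3, 0.9, -0.2, 0.3, 1.0, 0.0, 1.0, -0.3]
stand(pin1) [ 0.6328 -0.1806 -0.0998] [-0.5, -0.7, -0.2, -0.6, 0.2, -0.3, -0.3, -0.8, -1.2, -0.1, -0.4, -0.2, -0.1, -0.5, -0.3, -0.4]
ball [0.6228 0.2035 0.1755]
cell [384.2 144.6] 54 [ 0.563  -0.3889  0.084 ]
cell [382.8 158.6] 50 [ 0.516  -0.3814  0.084 ]
cell [361.8 159.3] 54 [ 0.5156 -0.3121  0.084 ]
cell [360.6 175.3] 49 [ 0.4623 -0.3054  0.084 ]
cell [382.5 176.6] 50 [ 0.4563 -0.3767  0.084 ]
cellS [163.1 260.2] 59 [ 0.4694 -0.308   0.084 ]
cellS [139.6 272.2] 63 [ 0.4633 -0.3796  0.084 ]
cellS [170.1 275.3] 77 [ 0.5208 -0.3145  0.084 ]
cellS [148.2 288.8] 81 [ 0.5204 -0.3833  0.084 ]
cellS [153.9 303.9] 88 [ 0.5669 -0.3911  0.084 ]
```

View pics/ov_top_1.png

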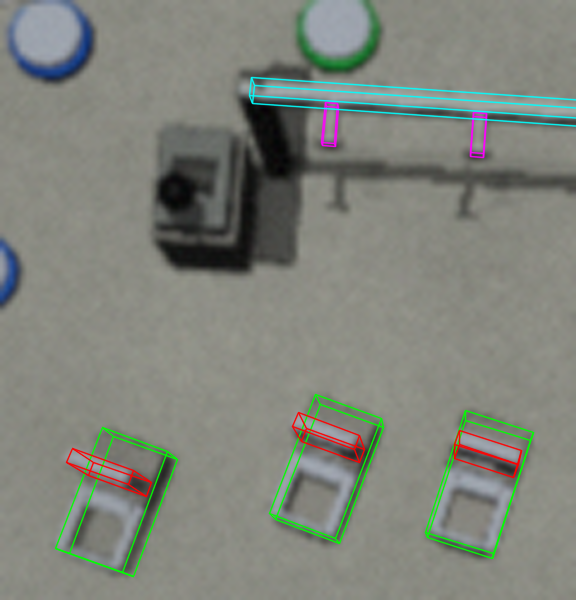

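View pics/ov_scene_1.png

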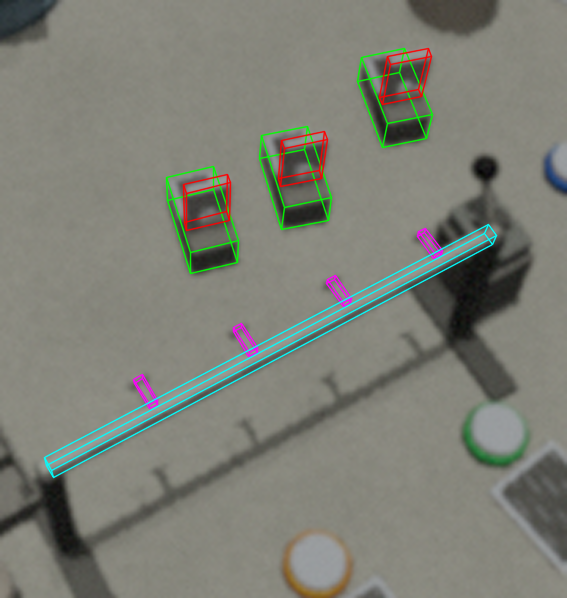

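Run:
```python
from h import *
T=cam("top");S=cam("scene")
a=cv2.resize(T["color"][130:195,335:400],(390,390),interpolation=cv2.INTER_CUBIC)
b=cv2.resize(S["color"][250:325,125:200],(390,390),interpolation=cv2.INTER_CUBIC)
cv2.imwrite("pics/cells.png",np.clip(np.hstack([a,b]).astype(float)*1.5,0,255).astype(np.uint8))
```

```text
(no output)
```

View pics/cells.png

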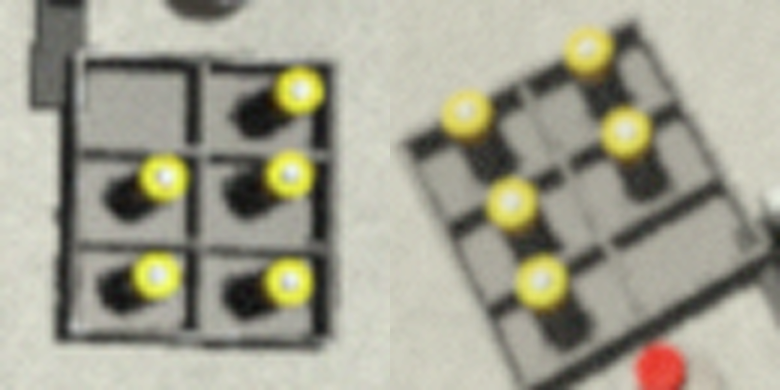

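Run:
```python
from h import *
T=cam("top");S=cam("scene")
t=[(302,91),(291,175),(166,178),(158,275),(289,282)];s=[(153,280),(122,202),(237,131),(199,47),(77,111)]
for a,b in zip(t,s):
    ua=((a[0]+.5)/6-.5+335,(a[1]+.5)/6-.5+130);ub=((b[0]+.5)/5.2-.5+125,(b[1]+.5)/5.2-.5+250)
    print(tri([T,S],[ua,ub]).round(4),unproj(T,ua,.084).round(4),unproj(S,ub,.084).round(4))
```

```text
[ 0.5639 -0.391   0.0807] [ 0.5624 -0.3912  0.084 ] [ 0.5659 -0.3901  0.084 ]
[ 0.5168 -0.3833  0.0791] [ 0.5155 -0.3823  0.084 ] [ 0.5192 -0.383   0.084 ]
[ 0.5171 -0.3139  0.0794] [ 0.5157 -0.3136  0.084 ] [ 0.5197 -0.3137  0.084 ]
[ 0.4629 -0.3064  0.0808] [ 0.462  -0.3063  0.084 ] [ 0.4649 -0.3061  0.084 ]
[ 0.4572 -0.3784  0.0794] [ 0.4562 -0.3775  0.084 ] [ 0.4597 -0.3782  0.084 ]
```

Candidates for "lantern" in the top picture (800 wide): grey A (413,290), B (364,285), C (294,295), and red (260,402), which is not meant. Crop c1 confirms that A, B and C are grey and show both the strap plate and the well. I'll start with the battery nearest the robot.

```bash
cat > go.py <<'E'
from h import *
import sys
x,y,z,yaw=map(float,sys.argv[1:5])
o=ctrl.get_obs();p=np.array(o["eef_pos"]);q=np.array(o["eef_rot"]);Rc=R.from_quat(q[[1,2,3,0]])
a=np.radians(yaw);Rd=R.from_matrix(np.array([[np.cos(a),np.sin(a),0],[np.sin(a),-np.cos(a),0],[0,0,-1]]))
print("t",round(o["time_s"],2),"pos",p.round(4),"toolyaw",np.degrees(np.arctan2(*Rc.apply([1,0,0])[[1,0]])).round(2),"open",round(o["opening"],3),"F",np.round(o["wrist_force"],1),"q",np.round(o["q"],2))
print("rot deg",np.degrees((Rc.inv()*Rd).as_rotvec()).round(2),"then shift cm",(Rd.inv().apply(np.array([x,y,z])-p)*100).round(2))
E
python3 go.py .463 -.306 .30 70
```

```text
t 1.5 pos [0.1432 0.5569 0.3039] toolyaw 75.57 open 1.001 F [-0.4  0.2  0.9] q [ 1.11  0.18  1.61 -0.    1.35 -0.21]
rot deg [0.   0.   5.57] then shift cm [-70.15  59.56   0.39]
```

{"fn": "move_arm", "kwargs": {"rows": "0 1 0 0 0 5.57 0.5;-3.3 2.8 0 0 0 0 0.5;-3.5 2.95 0 0 0 0 0.5;-3.5 2.95 0 0 0 0 0.5;-3.5 2.95 0 0 0 0 0.5;-3.5 2.95 0 0 0 0 0.5;-3.5 2.95 0 0 0 0 0.5;-3.5 2.95 0 0 0 0 0.5;-3.5 2.95 0 0 0 0 0.5;-3.5 2.95 0 0 0 0 0.5;-3.5 2.95 0 0 0 0 0.5;-3.5 2.95 0 0 0 0 0.5;-3.5 2.95 0 0 0 0 0.5;-3.5 2.95 0 0 0 0 0.5;-3.5 2.95 0 0 0 0 0.5;-3.5 2.95 0 0 0 0 0.5;-3.5 2.95 0 0 0 0 0.5;-3.5 2.95 0 0 0 0 0.5;-3.5 2.95 0 0 0 0 0.5;0 0 0 0 0 0 0.5"}}

```text
time_s: 3.5
eef_pos: [0.4367, -0.2216, 0.3037]
eef_rot: [0.001, 0.82, 0.572, -0.0]
wrist_force: [0.2, 0.1, -0.8]
opening: 0.5
```

```bash
python3 go.py .463 -.306 .20 70
```

```text
t 3.5 pos [ 0.4367 -0.2216  0.3037] toolyaw 69.76 open 0.5 F [ 0.2  0.1 -0.8] q [-0.71 -0.01  1.82 -0.    1.34 -1.93]
rot deg [ 0.05  0.08 -0.24] then shift cm [-7.03  5.35 10.37]
```

{"fn": "move_arm", "kwargs": {"rows": "-3.5 2.7 0 0 0 -0.24 0.5;-3.53 2.65 0 0 0 0 0.5;0 0 4 0 0 0 0.5;0 0 4 0 0 0 0.5;0 0 2.37 0 0 0 0.5;0 0 0 0 0 0 0.5;0 0 0 0 0 0 0.5"}}

```text
time_s: 4.2
eef_pos: [0.4623, -0.3009, 0.2008]
eef_rot: [-0.0, 0.818, 0.575, 0.0]
wrist_force: [-0.0, -0.7, 0.6]
opening: 0.498
```

```bash
python3 go.py .463 -.306 .118 70
python3 - <<'E'
from h import *
T=cam("top");S=cam("scene")
a=cv2.resize(T["color"][125:205,320:400],(400,400),interpolation=cv2.INTER_CUBIC)
b=cv2.resize(S["color"][225:325,110:210],(400,400),interpolation=cv2.INTER_CUBIC)
cv2.imwrite("pics/g1.png",np.clip(np.hstack([a,b]).astype(float)*1.5,0,255).astype(np.uint8))
E
```

```text
t 4.2 pos [ 0.4623 -0.3009  0.2008] toolyaw 70.26 open 0.498 F [-0.  -0.7  0.6] q [-0.79  0.25  1.75  0.    1.14 -2.02]
rot deg [-0.01 -0.01  0.26] then shift cm [-0.46  0.24  8.28]
```

View pics/g1.png

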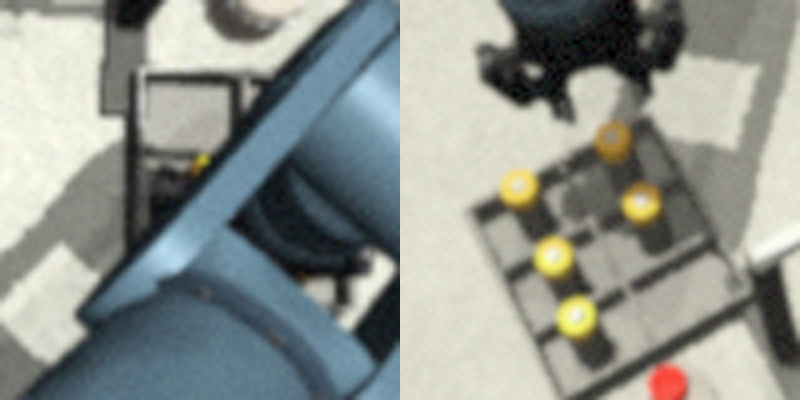

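Run:
```python
from h import *
S=cam("scene")
d=np.array([np.cos(np.radians(70.26)),np.sin(np.radians(70.26)),0])
p=np.array([.4623,-.3009,.2008]);im=cv2.resize(S["color"][205:305,110:230],None,fx=6.5,fy=6,interpolation=cv2.INTER_CUBIC);im=np.clip(im.astype(float)*2.2,0,255).astype(np.uint8)
for s in(-1,1):
  for w in(0.021,.0355):
    for z in(.0,.062,.073):
        u=proj(S,p+s*w*d-[0,0,z])[0];cv2.circle(im,(int((u[0]-110+.5)*6.5),int((u[1]-205+.5)*6)),3,(0,255,0),-1)
cv2.imwrite("pics/g2.png",im)
```

```text
(no output)
```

View pics/g2.png

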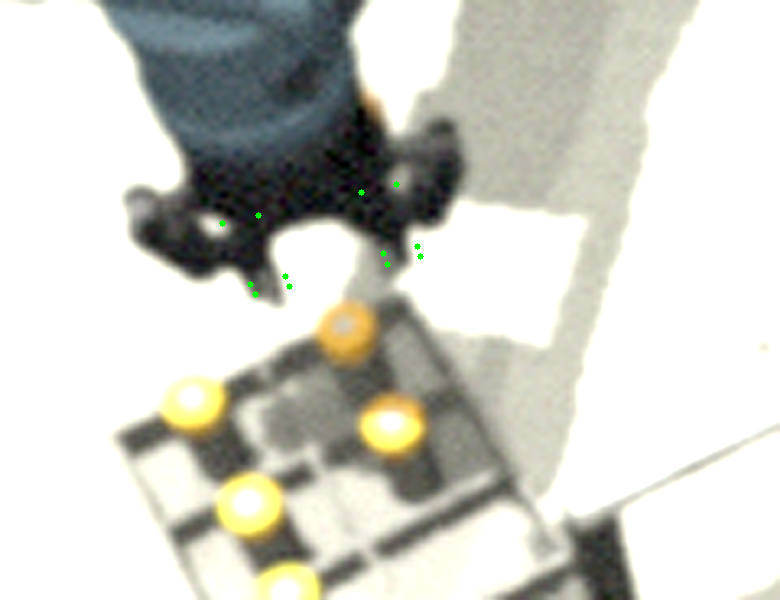

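Run:
```python
from h import *
S=cam("scene");u=proj(S,[.4623,-.3009,.13])[0]
print(unproj(S,u+[-1.4,1.3],.13)-unproj(S,u,.13))
```

```text
[ 0.00122966 -0.00510201  0.        ]
```

{"fn": "move_arm", "kwargs": {"rows": "-0.23 0.1 2.7 0 0 0.26 0.5;-0.23 0.1 2.7 0 0 0 0.5;0 0 2.88 0 0 0 0.5;0 0 0 0 0 0 0.5;0 0 0 0 0 0 0;0 0 0 0 0 0 0;0 0 0 0 0 0 0;0 0 0 0 0 0 0;0 0 0 0 0 0 0;0 0 0 0 0 0 0"}}

```text
time_s: 5.4
eef_pos: [0.4632, -0.3068, 0.1189]
eef_rot: [0.001, 0.819, 0.573, 0.0]
wrist_force: [-1.0, 0.0, 6.5]
opening: 0.277
```

```bash
python3 go.py .463 -.306 .118 70
```

```text
t 5.4 pos [ 0.4632 -0.3068  0.1189] toolyaw 69.99 open 0.277 F [-1.   0.   6.5] q [-0.8   0.38  1.78  0.    0.98 -2.02]
rot deg [ 0.13  0.06 -0.01] then shift cm [ 0.07 -0.04  0.09]
```

{"fn": "move_arm", "kwargs": {"rows": "0 0 -3 0 0 0 0;0 0 -4.5 0 0 0 0;0 0 -4.5 0 0 0 0;0 0 -4.5 0 0 0 0;0 0 -2.5 0 0 0 0;0 0 0 0 0 0 0;0 0 0 0 0 0 0"}}

```text
time_s: 6.1
eef_pos: [0.4624, -0.306, 0.3076]
eef_rot: [0.0, 0.819, 0.573, 0.0]
wrist_force: [0.6, -0.8, -1.3]
opening: 0.277
```

```bash
cat > view.py <<'E'
from h import *
import sys
def look(tag,tb,sb,gain=1.5,w=395):
    T=cam("top");S=cam("scene");o=[]
    for c,(u0,u1,v0,v1) in((T,tb),(S,sb)):
        k=w/(u1-u0);o.append(cv2.resize(c["color"][v0:v1,u0:u1],None,fx=k,fy=k,interpolation=cv2.INTER_CUBIC));print("scale",round(k,3),"org",u0,v0)
    h=max(i.shape[0] for i in o);o=[cv2.copyMakeBorder(i,0,h-i.shape[0],0,5,cv2.BORDER_CONSTANT) for i in o]
    cv2.imwrite(f"pics/{tag}.png",np.clip(np.hstack(o).astype(float)*gain,0,255).astype(np.uint8)[:600])
if __name__=="__main__":
    a=list(map(int,sys.argv[2:10]));look(sys.argv[1],a[:4],a[4:])
E
python3 go.py .463 -.306 .30 70; python3 view.py v2 160 400 80 230 110 360 140 330
```

```text
t 6.1 pos [ 0.4624 -0.306   0.3076] toolyaw 69.99 open 0.277 F [ 0.6 -0.8 -1.3] q [-0.8   0.13  1.66 -0.    1.35 -2.02]
rot deg [ 0.04  0.02 -0.01] then shift cm [0.02 0.06 0.76]
scale 1.646 org 160 80
scale 1.58 org 110 140
```

View pics/v2.png

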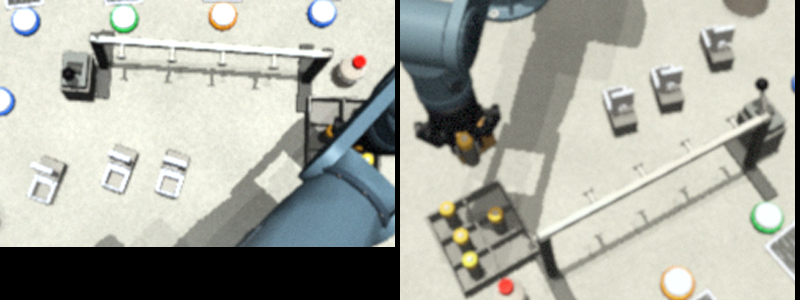

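Run:
```python
from h import *
S=cam("scene");o=ctrl.get_obs();p=np.array(o["eef_pos"])
im=cv2.resize(S["color"][205:260,125:185],None,fx=10,fy=10,interpolation=cv2.INTER_CUBIC);im=np.clip(im.astype(float)*2.2,0,255).astype(np.uint8)
th=np.linspace(0,2*np.pi,40)
for z in(.0349,.1149):
    q=(proj(S,np.c_[p[0]+.013*np.cos(th),p[1]+.013*np.sin(th),0*th+p[2]-z])-[125,205]+.5)*10
    cv2.polylines(im,[q.astype(np.int32)],True,(0,255,0),1)
cv2.imwrite("pics/g3.png",im)
```

```text
(no output)
```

View pics/g3.png

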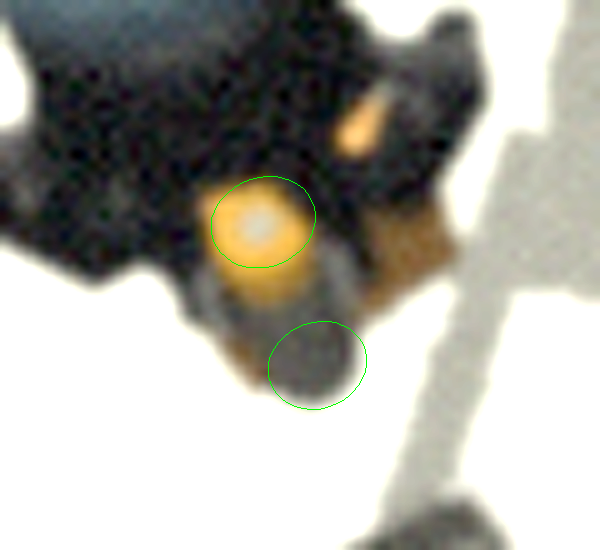

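```bash
cat > ov.py <<'E'
from h import *
import sys
def tf(p,M):
    c,s=np.cos(p[2]),np.sin(p[2]);return np.c_[p[0]+c*M[:,0]-s*M[:,1],p[1]+s*M[:,0]+c*M[:,1],M[:,2]+(p[3] if len(p)>3 else 0)]
def poly(im,c,k,org,p,pts,col,closed=True,so=(0,0)):
    q=(proj(c,tf(p,np.array(pts,float)/1e3))+so-org+.5)*k
    cv2.polylines(im,[(q*16).astype(np.int32)],closed,col,1,cv2.LINE_AA,4)
def lant(im,c,k,org,p,so=(0,0)):
    poly(im,c,k,org,p,[(-61,-25,45),(-61,25,45),(30,25,45),(30,-25,45)],(0,255,0),so=so)
    poly(im,c,k,org,p,[(-61,-25,0),(-61,25,0),(30,25,0),(30,-25,0)],(0,160,0),so=so)
    poly(im,c,k,org,p,[(-56,-16,45),(-56,16,45),(-24,16,45),(-24,-16,45)],(255,0,255),so=so)
    poly(im,c,k,org,p,[(-5,-22,116),(-5,22,116),(5,22,116),(5,-22,116)],(0,0,255),so=so)
def show(tag,p,gain=1.4,half=14,so=((0,0),(-.6,0))):
    o=[]
    for n,s_ in zip(("top","scene"),so):
        c=cam(n);u=proj(c,[p[0],p[1],.06+(p[3] if len(p)>3 else 0)])[0].round().astype(int);org=u-half;k=390/(2*half+1)
        im=cv2.resize(c["color"][org[1]:org[1]+2*half+1,org[0]:org[0]+2*half+1],(390,390),interpolation=cv2.INTER_CUBIC);im=np.clip(im*gain,0,255).astype(np.uint8)
        raw=im.copy();lant(im,c,k,org,p,s_);o.append(im);print(n,org,k)
    cv2.imwrite(f"pics/{tag}.png",np.hstack(o))
if __name__=="__main__": show(sys.argv[1],list(map(float,sys.argv[2:])))
E
python3 ov.py B1 .4722 .1137 -.3824
python3 - <<'E'
from h import *
for n in("top","scene"):
    c=cam(n);u=proj(c,[.46,.1,.06])[0];print(n,unproj(c,u+[1,0],.06)-unproj(c,u,.06),unproj(c,u+[0,1],.06)-unproj(c,u,.06))
E
```

```text
top [220 163] 13.448275862068966
scene [266 180] 13.448275862068966
top [-8.90647457e-05 -3.35591906e-03  0.00000000e+00] [-3.38173691e-03  6.73110340e-05  0.00000000e+00]
scene [ 1.85452659e-03  2.62915825e-03 -2.22044605e-16] [ 3.03798428e-03 -2.30838807e-03 -2.22044605e-16]
```

View pics/B1.png

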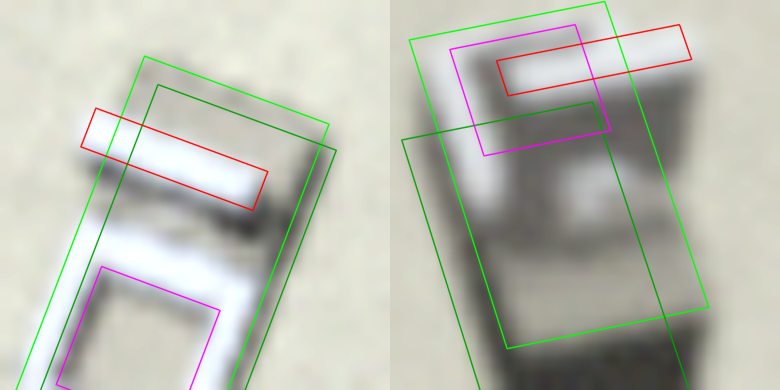

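```bash
cat > refine.py <<'E'
from ov import *
from scipy.optimize import minimize
from scipy.ndimage import map_coordinates
WELL=[(-56,-16,45),(-56,16,45),(-24,16,45),(-24,-16,45),(-56,-16,45)]
PT=[(-5,-22,116),(-5,22,116),(5,22,116),(5,-22,116),(-5,-22,116)]
E={"top":[WELL,PT,[(-18,-25,45),(-61,-25,45),(-61,25,45),(-18,25,45)]],
"scene":[PT,[(30,-25,45),(30,25,45)],[(30,-25,0),(30,25,0)],[(30,25,0),(30,25,45)],[(-61,-25,45),(30,-25,45)],[(5,-22,48),(5,-22,112)]]}
def samp(pls,n=14):
    o=[]
    for pl in pls:
        pl=np.array(pl,float)/1e3
        for a,b in zip(pl[:-1],pl[1:]): o.append(a+(b-a)*np.linspace(.05,.95,n)[:,None])
    return np.vstack(o)
def grad(c,s=.7):
    g=cv2.GaussianBlur(cv2.cvtColor(c["color"],cv2.COLOR_BGR2GRAY).astype(float),(0,0),s);return np.hypot(cv2.Sobel(g,-1,1,0),cv2.Sobel(g,-1,0,1))
def score(p,c,G,M,so):
    q=proj(c,tf(p,M))+so;return map_coordinates(np.sqrt(G),[q[:,1],q[:,0]],order=1).mean()
SO={"top":np.array([0,0.]),"scene":np.array([-.6,0])}
def refine(p0,names=("top","scene"),edges=E):
    cs=[(cam(n),n) for n in names];gs=[(c,grad(c),samp(edges[n]),SO[n]) for c,n in cs]
    z=list(p0[3:])
    f=lambda d:-sum(score([p0[0]+d[0]/1e3,p0[1]+d[1]/1e3,p0[2]+d[2]/50]+z,*g) for g in gs)
    best=None
    for sx in(-3,0,3):
        for sy in(-3,0,3):
            r=minimize(f,[sx,sy,0],method="Nelder-Mead",options=dict(xatol=.05,fatol=1e-3,initial_simplex=np.array([[sx,sy,0],[sx+2,sy,0],[sx,sy+2,0],[sx,sy,1.5]])))
            if best is None or r.fun<best.fun: best=r
    d=best.x;return np.array([p0[0]+d[0]/1e3,p0[1]+d[1]/1e3,p0[2]+d[2]/50]+z),-best.fun
if __name__=="__main__":
    o=np.load('poses.npy',allow_pickle=True).item()
    for k in sys.argv[1:]:
        for nm in(("top",),("scene",),("top","scene")):
            p,s=refine(o[k],nm);print(k,nm,p.round(4),round(s,2))
E
python3 refine.py A B C
```

```text
A ('top',) [ 0.4587  0.0056 -0.3514] 10.37
A ('scene',) [ 4.607e-01  1.000e-04 -2.935e-01] 11.77
A ('top', 'scene') [ 0.4595  0.0041 -0.3835] 21.41
B ('top',) [ 0.4703  0.1093 -0.343 ] 11.32
B ('scene',) [ 0.4748  0.107  -0.3543] 11.95
B ('top', 'scene') [ 0.4715  0.1082 -0.3595] 22.79
C ('top',) [ 0.4499  0.2579 -0.3842] 10.71
C ('scene',) [ 0.4549  0.2605 -0.5169] 11.94
C ('top', 'scene') [ 0.4508  0.2573 -0.397 ] 22.0
```

Run:
```python
from ov import *
c=cam("top");rows=[]
for ps in([(.4722,.1137,-.3824),(.4523,.2652,-.3701),(.4582,.0056,-.3413)],[(.4703,.1093,-.343),(.4499,.2579,-.3842),(.4587,.0056,-.3514)]):
    o=[]
    for p in ps:
        u=proj(c,[p[0]-.012,p[1],.06])[0].round().astype(int);h=15;org=u-h;k=262/(2*h+1)
        im=cv2.resize(c["color"][org[1]:org[1]+31,org[0]:org[0]+31],(262,262),interpolation=cv2.INTER_CUBIC);im=np.clip(im*1.2,0,255).astype(np.uint8);lant(im,c,k,org,p);o.append(im)
    rows.append(np.hstack(o))
cv2.imwrite("pics/cmp.png",np.vstack(rows))
```

```text
(no output)
```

View pics/cmp.png

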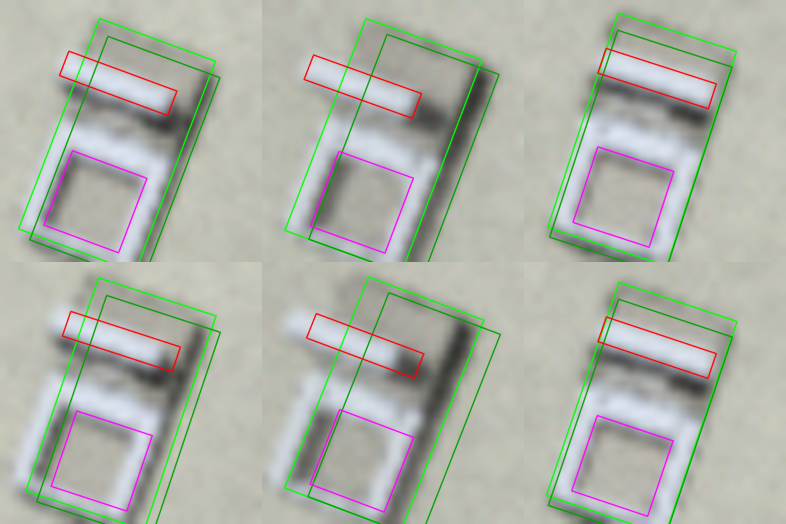

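```bash
cat > bfit.py <<'E'
from ov import *
from scipy.optimize import minimize
SS=8
def mask(c,p,org,n,xr):
    def r(z,x0,x1,y0,y1):
        m=np.zeros((n*SS,n*SS),np.uint8);q=(proj(c,tf(p,np.array([(x0,y0,z),(x0,y1,z),(x1,y1,z),(x1,y0,z)],float)/1e3))-org+.5)*SS-.5
        cv2.fillPoly(m,[(q*16).round().astype(np.int32)],255,cv2.LINE_8,4);return m.astype(float)/255
    ring=r(45,-61,xr,-25,25)*(1-r(45,-56,-24,-16,16));m=np.maximum(ring,r(116,-5,5,-22,22))
    m=cv2.GaussianBlur(m,(0,0),SS*.6);return m.reshape(n,SS,n,SS).mean((1,3))
def bfit(p0,c=None,n=36,ret=False,fixed_xr=None):
    c=c or cam("top");u=proj(c,[p0[0]-.012,p0[1],.06])[0].round().astype(int);org=u-n//2
    I=cv2.cvtColor(c["color"],cv2.COLOR_BGR2GRAY)[org[1]:org[1]+n,org[0]:org[0]+n].astype(float);bg=np.median(I);B=np.clip((I-bg-5)/(np.percentile(I,98)-bg-5),0,1)
    def f(d):
        m=mask(c,[p0[0]+d[0]/1e3,p0[1]+d[1]/1e3,p0[2]+d[2]/40],org,n,-14+d[3]);return -np.corrcoef(m.ravel(),B.ravel())[0,1]
    best=min((minimize(f,[a,b,0,0],method="Nelder-Mead",options=dict(xatol=.02,fatol=1e-5,maxiter=250,initial_simplex=np.array([[a,b,0,0],[a+3,b,0,0],[a,b+3,0,0],[a,b,2,0],[a,b,0,3]]))) for a,b in((0,0),(4,4),(-4,-4))),key=lambda r:r.fun)
    d=best.x;return np.array([p0[0]+d[0]/1e3,p0[1]+d[1]/1e3,p0[2]+d[2]/40]),-best.fun,-14+d[3]
if __name__=="__main__":
    o=np.load('poses.npy',allow_pickle=True).item();c=cam("top");out=[]
    for k in sys.argv[1:]:
        p,s,xr=bfit(o[k],c);print(k,p.round(4),round(s,3),round(xr,1))
        u=proj(c,[p[0]-.012,p[1],.06])[0].round().astype(int);h=15;org=u-h;kk=262/31
        im=cv2.resize(c["color"][org[1]:org[1]+31,org[0]:org[0]+31],(262,262),interpolation=cv2.INTER_CUBIC);im=np.clip(im*1.2,0,255).astype(np.uint8);lant(im,c,kk,org,p);out.append(im)
    cv2.imwrite("pics/bf.png",np.hstack(out))
E
python3 bfit.py A B C
```

```text
A [ 0.4601  0.0061 -0.3358] 0.799 -15.4
B [ 0.4733  0.1153 -0.3926] 0.786 -15.0
C [ 0.4535  0.2669 -0.3953] 0.762 -15.0
```

View pics/bf.png

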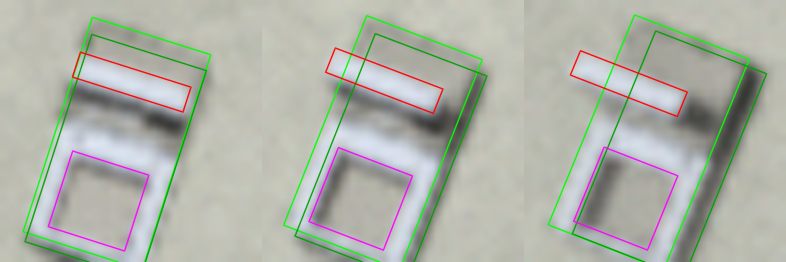

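```bash
python3 go.py .4365 .1296 .25 67.8
```

```text
t 7.15 pos [ 0.4625 -0.3061  0.3074] toolyaw 69.98 open 0.274 F [ 0.4  1.  -0.5] q [-0.8   0.13  1.65  0.    1.35 -2.02]
rot deg [0.   0.   2.18] then shift cm [ 39.36 -18.87   5.74]
```

{"fn": "move_arm", "kwargs": {"rows": "0 0 0 0 0 2.18 0;2 -1 0 0 0 0 0;3.6 -1.7 0 0 0 0 0;3.6 -1.7 0 0 0 0 0;3.6 -1.7 0 0 0 0 0;3.6 -1.7 0 0 0 0 0;3.6 -1.7 0 0 0 0 0;3.6 -1.7 0 0 0 0 0;3.6 -1.7 0 0 0 0 0;3.6 -1.7 0 0 0 0 0;3.6 -1.7 0 0 0 0 0;3.6 -1.7 0 0 0 0 0;1.36 -0.87 2.5 0 0 0 0;0 0 3.24 0 0 0 0;0 0 0 0 0 0 0;0 0 0 0 0 0 0;0 0 0 0 0 0 0"}}

```text
time_s: 8.85
eef_pos: [0.4375, 0.1292, 0.2517]
eef_rot: [0.001, 0.83, 0.557, 0.001]
wrist_force: [-0.4, -0.2, -0.3]
opening: 0.276
```

```bash
python3 go.py .4365 .1296 .166 67.8
```

```text
t 8.85 pos [0.4375 0.1292 0.2517] toolyaw 67.75 open 0.276 F [-0.4 -0.2 -0.3] q [ 0.03 -0.04  1.95 -0.    1.23 -1.16]
rot deg [ 0.13 -0.05 -0.05] then shift cm [-0.   -0.11  8.57]
```

{"fn": "move_arm", "kwargs": {"rows": "0 -0.11 3 0 0 0 0;0 0 3.5 0 0 0 0;0 0 2 0 0 0 0;0 0 0 0 0 0 0;0 0 0 0 0 0 0"}}

```text
time_s: 9.35
eef_pos: [0.4366, 0.1297, 0.1664]
eef_rot: [0.0, 0.83, 0.557, 0.001]
wrist_force: [0.3, -0.2, -0.5]
opening: 0.278
```

```bash
python3 go.py .4365 .1296 .125 67.8; python3 view.py v3 200 280 130 210 250 310 160 220
```

```text
t 9.35 pos [0.4366 0.1297 0.1664] toolyaw 67.76 open 0.278 F [ 0.3 -0.2 -0.5] q [ 0.03  0.09  2.01  0.    1.03 -1.16]
rot deg [ 0.09 -0.04 -0.04] then shift cm [-0.01 -0.    4.14]
scale 4.938 org 200 130
scale 6.583 org 250 160
```

View pics/v3.png

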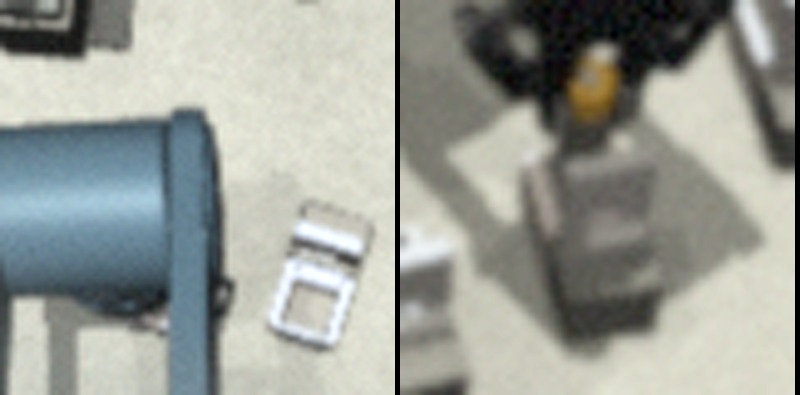

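{"fn": "move_arm", "kwargs": {"rows": "0 0 0.7 0 0 0 0;0 0 0.5 0 0 0 0;0 0 0.3 0 0 0 0;0 0 0 0 0 0 0;0 0 0 0 0 0 0"}}

```text
time_s: 9.95
eef_pos: [0.4354, 0.13, 0.1499]
eef_rot: [-0.0, 0.83, 0.558, -0.0]
wrist_force: [0.5, -0.2, 0.3]
opening: 0.276
```

{"fn": "move_arm", "kwargs": {"rows": "0 0 0.8 0 0 0 0;0 0 0.8 0 0 0 0;0 0 0.8 0 0 0 0;0 0 0 0 0 0 0;0 0 0 0 0 0 0"}}

```text
time_s: 10.45
eef_pos: [0.4352, 0.13, 0.1255]
eef_rot: [-0.0, 0.83, 0.558, -0.0]
wrist_force: [0.4, -0.5, -1.0]
opening: 0.278
```

```bash
python3 go.py .4365 .1296 .125 67.8
```

```text
t 10.45 pos [0.4352 0.13   0.1255] toolyaw 67.81 open 0.278 F [ 0.4 -0.5 -1. ] q [ 0.03  0.17  2.03 -0.    0.94 -1.16]
rot deg [-0.06  0.03  0.01] then shift cm [0.01 0.14 0.05]
```

{"fn": "move_arm", "kwargs": {"rows": "0 0 0 0 0 0 0.5;0 0 0 0 0 0 0.5;0 0 0 0 0 0 0.5;0 0 -2 0 0 0 0.5;0 0 -4 0 0 0 0.5;0 0 -4.5 0 0 0 0.5;0 0 -4.5 0 0 0 0.5;0 0 0 0 0 8.5 0.5;0 0 0 0 0 8.5 0.5;0 0 0 0 0 8.5 0.5;0 0 0 0 0 8.5 0.5;0 0 0 0 0 8.5 0.5;0 0 0 0 0 8.5 0.5;0 0 0 0 0 8.5 0.5;0 0 0 0 0 8.5 0.5;0 0 0 0 0 8.5 0.5;0 0 0 0 0 8.5 0.5;0 0 0 0 0 5 0.5"}}

```text
time_s: 12.25
eef_pos: [0.4354, 0.13, 0.2762]
eef_rot: [-0.0, 0.981, -0.195, 0.0]
wrist_force: [-0.4, -0.8, 0.0]
opening: 0.502
```

```bash
python3 go.py .473 .1145 .275 -22.2;python3 view.py v4 200 280 130 210 250 310 160 220
```

```text
t 12.25 pos [0.4354 0.13   0.2762] toolyaw -22.5 open 0.502 F [-0.4 -0.8  0. ] q [ 0.03 -0.07  1.93 -0.    1.28  0.42]
rot deg [-0.01 -0.02 -0.3 ] then shift cm [4.07 0.02 0.12]
scale 4.938 org 200 130
scale 6.583 org 250 160
```

View pics/v4.png

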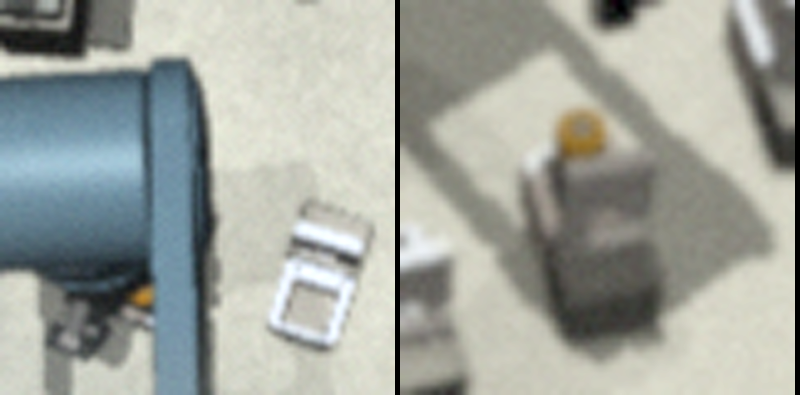

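{"fn": "move_arm", "kwargs": {"rows": "2 0 0 0 0 -0.3 0.3;2.07 0.02 3 0 0 0 0.3;0 0 3.5 0 0 0 0.3;0 0 2 0 0 0 0.3;0 0 0 0 0 0 0.3;0 0 0 0 0 0 0.3"}}

```text
time_s: 12.95
eef_pos: [0.4732, 0.1146, 0.1914]
eef_rot: [0.0, 0.982, -0.189, -0.0]
wrist_force: [-0.7, -0.6, 1.0]
opening: 0.304
```

```bash
python3 go.py .473 .1145 .161 -22.2;python3 view.py v5 200 280 130 210 250 310 160 220
```

```text
t 12.95 pos [0.4732 0.1146 0.1914] toolyaw -21.81 open 0.304 F [-0.7 -0.6  1. ] q [-0.01  0.12  1.92 -0.    1.1   0.37]
rot deg [0.   0.01 0.39] then shift cm [-0.02  0.01  3.04]
scale 4.938 org 200 130
scale 6.583 org 250 160
```

View pics/v5.png

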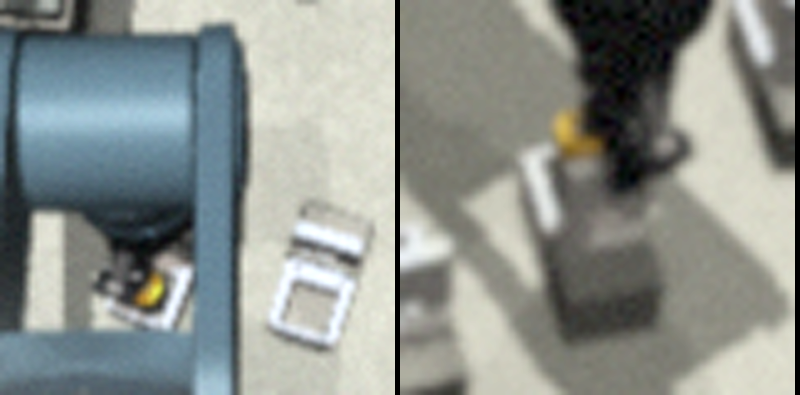

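{"fn": "move_arm", "kwargs": {"rows": "0 0 1 0 0 0.39 0.3;0 0 1 0 0 0 0.3;0 0 0.7 0 0 0 0.3;0 0 0.34 0 0 0 0.3;0 0 0 0 0 0 0;0 0 0 0 0 0 0;0 0 0 0 0 0 0;0 0 0 0 0 0 0;0 0 0 0 0 0 0"}}

```text
time_s: 13.95
eef_pos: [0.473, 0.1145, 0.1605]
eef_rot: [0.0, 0.981, -0.193, -0.0]
wrist_force: [-0.9, 0.4, -4.4]
opening: 0.107
```

```bash
python3 go.py .473 .1145 .161 -22.2
```

```text
t 13.95 pos [0.473  0.1145 0.1605] toolyaw -22.29 open 0.107 F [-0.9  0.4 -4.4] q [-0.01  0.17  1.94 -0.    1.03  0.38]
rot deg [ 0.01  0.01 -0.09] then shift cm [ 0.    0.   -0.05]
```

```bash
cat > stand.py <<'E'
from ov import *
p=list(map(float,sys.argv[2:5]))
c=cam("top");s=cam("scene");rows=[]
for cc,so in((c,(0,0)),(s,(-.6,0))):
    o=[]
    for y in(284,189,95,0):
        u=proj(cc,tf(p,np.array([[-2,y,190]])/1e3))[0].round().astype(int);h=9;org=u-h;k=198/19
        im=cv2.resize(cc["color"][org[1]:org[1]+19,org[0]:org[0]+19],(198,198),interpolation=cv2.INTER_CUBIC);im=np.clip(im*1.3,0,255).astype(np.uint8)
        raw=im.copy()
        th=np.linspace(0,2*np.pi,24)
        for X in(-11,-15): poly(im,cc,k,org,p,np.c_[0*th+X,y+9*np.cos(th),190+9*np.sin(th)],(0,0,255),so=so)
        poly(im,cc,k,org,p,[(11,y-60,198),(11,y+60,198),(23,y+60,198),(23,y-60,198)],(0,255,0),so=so)
        poly(im,cc,k,org,p,[(11,y-4,190),(-11,y-4,190),(-11,y+4,190),(11,y+4,190)],(255,0,255),so=so)
        o.append(np.vstack([raw,im]))
    rows.append(np.hstack(o))
cv2.imwrite(f"pics/{sys.argv[1]}.png",np.vstack(rows)[:600] if 0 else cv2.resize(np.hstack(rows),(800,396*800//1584)) if 0 else np.vstack(rows))
E
python3 stand.py st1 .6328 -.1806 -.0998
```

```text
(no output)
```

View pics/st1.png

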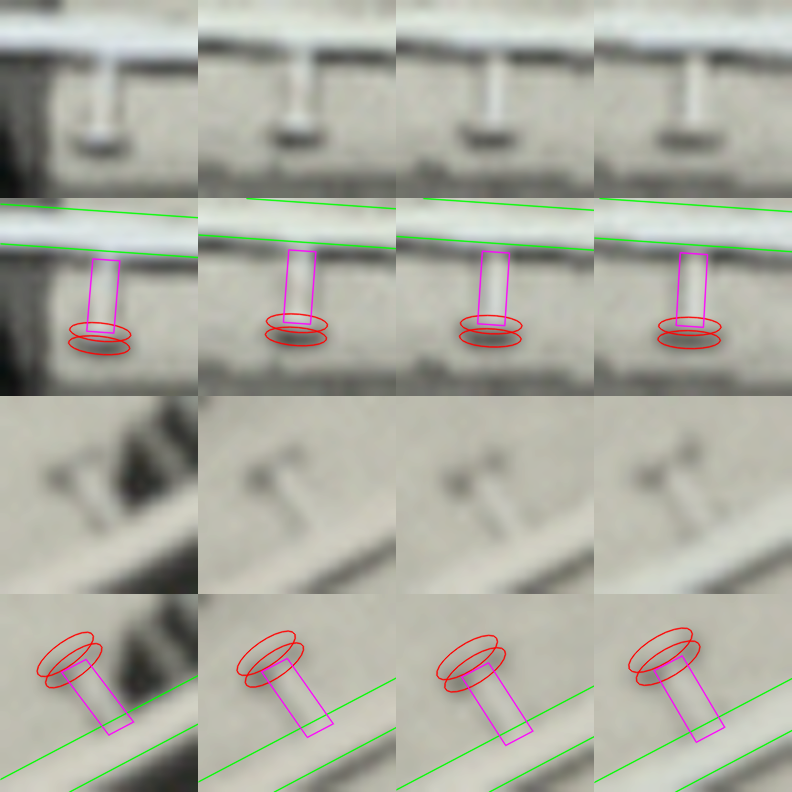

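{"fn": "move_arm", "kwargs": {"rows": "0 0 -2 0 0 0 0;0 0 -3 0 0 0 0;0 0 -3 0 0 0 0;0 0 -3 0 0 0 0;0 0 -2.1 0 0 0 0;0 0 0 0 0 -5.5 0;0 0 0 0 0 -5.5 0;0 0 0 0 0 -5.6 0;0 0 0 0 0 0 0"}}

```text
time_s: 14.95
eef_pos: [0.4729, 0.1145, 0.2915]
eef_rot: [0.0, 0.999, -0.049, -0.0]
wrist_force: [0.1, -0.3, -4.3]
opening: 0.105
```

```bash
python3 go.py .582 .0647 .2915 -5.7
```

```text
t 14.95 pos [0.4729 0.1145 0.2915] toolyaw -5.64 open 0.105 F [ 0.1 -0.3 -4.3] q [-0.01 -0.01  1.84 -0.    1.31  0.09]
rot deg [0.   0.01 0.06] then shift cm [11.35  3.88  0.  ]
```

{"fn": "move_arm", "kwargs": {"rows": "1.5 0.8 0 0 0 0 0;2.5 1 0 0 0 0 0;2.5 1 0 0 0 0 0;2.5 0.7 0 0 0 0 0;1.5 0.38 0 0 0 0 0;0.85 0 0 0 0 0 0;0 0 0 0 0 0 0;0 0 0 0 0 0 0"}}

```text
time_s: 15.75
eef_pos: [0.5818, 0.0649, 0.2912]
eef_rot: [-0.0, 0.999, -0.05, -0.001]
wrist_force: [-0.4, 0.0, -4.3]
opening: 0.103
```

```bash
python3 go.py .6566 .0572 .2915 -5.7;python3 view.py v6 190 290 90 190 265 355 150 240
```

```text
t 15.75 pos [0.5818 0.0649 0.2912] toolyaw -5.72 open 0.103 F [-0.4  0.  -4.3] q [-0.09  0.22  1.59  0.    1.33  0.01]
rot deg [-0.01  0.07 -0.02] then shift cm [ 7.52  0.02 -0.03]
scale 3.95 org 190 90
scale 4.389 org 265 150
```

View pics/v6.png

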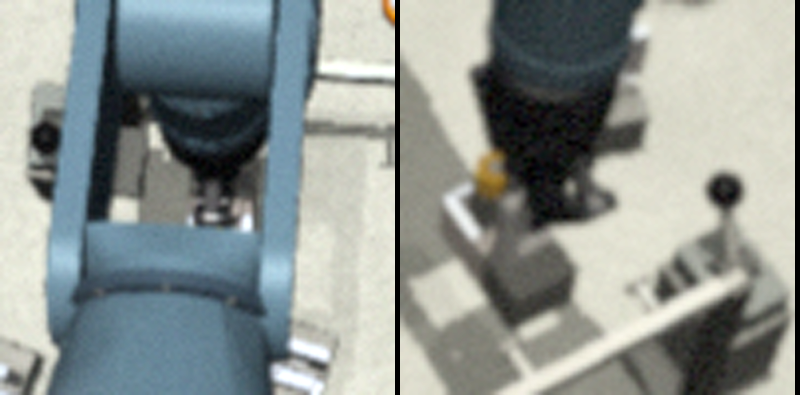

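{"fn": "move_arm", "kwargs": {"rows": "1 0 0 0 0 0 0;1.5 0 0 0 0 0 0;1.5 0 0 0 0 0 0;1.5 0 0 0 0 0 0;1 0 0 0 0 0 0;0.7 0 0 0 0 0 0;0.3 0 0 0 0 0 0;0 0 0 0 0 0 0;0 0 0 0 0 0 0"}}

```text
time_s: 16.75
eef_pos: [0.6565, 0.0574, 0.2915]
eef_rot: [-0.0, 0.999, -0.05, -0.0]
wrist_force: [-0.4, 1.1, -3.9]
opening: 0.103
```

```bash
cat > hang.py <<'E'
# overlay of lantern (from TCP, minus dz) and pin on scene
from ov import *
tag=sys.argv[1];y=float(sys.argv[2]);dz=float(sys.argv[3]);st=[.6328,-.1806,-.0998]
o=ctrl.get_obs();P=np.array(o["eef_pos"]);q=o["eef_rot"];Rm=R.from_quat([q[1],q[2],q[3],q[0]]).as_matrix();yaw=np.arctan2(Rm[1,0],Rm[0,0])
p=[P[0],P[1],yaw,P[2]-dz];print("lantern",np.round(p,4))
c=cam("scene");u=proj(c,[P[0],P[1],P[2]-.09])[0].round().astype(int);h=24;org=u-h;k=392/49
im=cv2.resize(c["color"][org[1]:org[1]+49,org[0]:org[0]+49],(392,392),interpolation=cv2.INTER_CUBIC);im=np.clip(im*1.6,0,255).astype(np.uint8);raw=im.copy()
for X in(-11,-15):
    th=np.linspace(0,2*np.pi,24);poly(im,c,k,org,st,np.c_[0*th+X,y+9*np.cos(th),190+9*np.sin(th)],(0,0,255))
poly(im,c,k,org,st,[(11,y-60,198),(11,y+40,198),(23,y+40,198),(23,y-60,198)],(0,255,0))
for X in(-5,5): poly(im,c,k,org,p,[(X,-22,45),(X,-22,116),(X,22,116),(X,22,68),(X,8,68),(X,8,78),(X,-8,78),(X,-8,50),(X,22,50),(X,22,45)],(255,0,255) if X>0 else (0,255,255))
poly(im,c,k,org,p,[(30,-25,45),(30,25,45),(30,25,0),(30,-25,0)],(255,255,0))
cv2.imwrite(f"pics/{tag}.png",np.hstack([raw,im]))
E
python3 hang.py h1 284 .1605; python3 go.py .6566 .0572 .2915 -5.7
```

```text
lantern [ 0.6565  0.0574 -0.0991  0.131 ]
t 16.8 pos [0.6564 0.0574 0.2916] toolyaw -5.68 open 0.106 F [ 0.3 -0.2 -4.3] q [-0.09  0.37  1.39 -0.    1.38  0.01]
rot deg [0.   0.02 0.02] then shift cm [0.02 0.02 0.01]
```

View pics/h1.png

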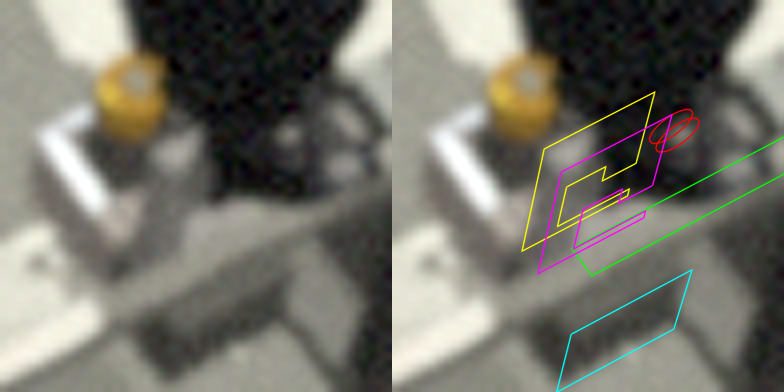

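Run:
```python
from h import *
c=cam("scene");o=[]
im=c["color"][160:235,285:385]
im=cv2.resize(im,None,fx=8,fy=8,interpolation=cv2.INTER_CUBIC);g=np.clip(255*(im/255.)**.55*1.1,0,255).astype(np.uint8)
cv2.imwrite("pics/h2.png",g)
```

```text
(no output)
```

View pics/h2.png

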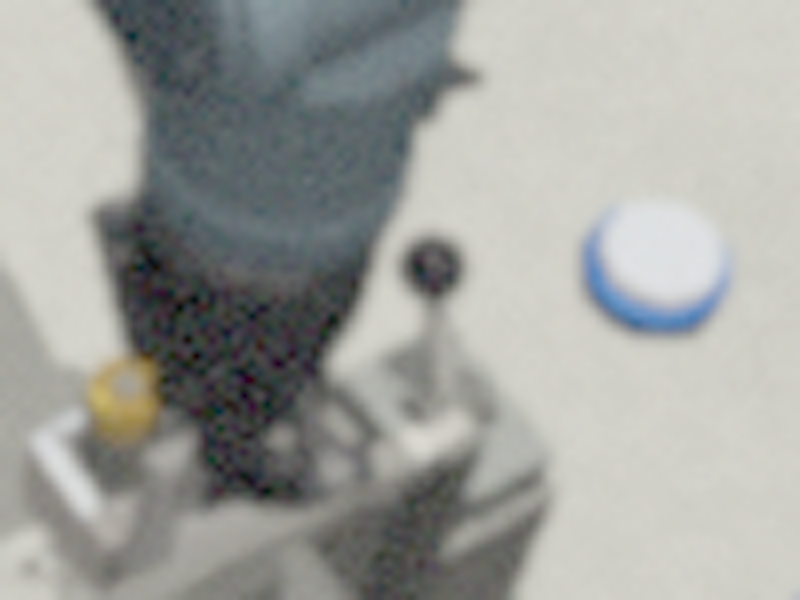

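{"fn": "move_arm", "kwargs": {"rows": "0 -0.6 0 0 0 0 0;0 -1 0 0 0 0 0;0 -0.8 0 0 0 0 0;0 -0.4 0 0 0 0 0;0 0 0 0 0 0 0"}}

```text
time_s: 17.35
eef_pos: [0.6595, 0.0863, 0.2916]
eef_rot: [-0.0, 0.999, -0.049, -0.0]
wrist_force: [0.5, -0.4, -4.7]
opening: 0.104
```

{"fn": "move_arm", "kwargs": {"rows": "0 -0.5 0 0 0 0 0;0 -0.5 0 0 0 0 0;0 0 0 0 0 0 0"}}

```text
time_s: 17.65
eef_pos: [0.6606, 0.0957, 0.2916]
eef_rot: [-0.0, 0.999, -0.049, -0.0]
wrist_force: [-0.5, 0.8, -4.5]
opening: 0.109
```

{"fn": "move_arm", "kwargs": {"rows": "0 -0.4 0 0 0 0 0;0 -0.4 0 0 0 0 0;0 0 0 0 0 0 0"}}

```text
time_s: 17.95
eef_pos: [0.6614, 0.1036, 0.2916]
eef_rot: [-0.0, 0.999, -0.049, 0.0]
wrist_force: [-0.1, -0.4, -3.6]
opening: 0.107
```

{"fn": "move_arm", "kwargs": {"rows": "0 -0.2 0 0 0 0 0;0 0 0 0 0 0 0"}}

```text
time_s: 18.15
eef_pos: [0.6616, 0.105, 0.2916]
eef_rot: [0.0, 0.999, -0.05, -0.0]
wrist_force: [0.6, 0.2, -3.9]
opening: 0.105
```

{"fn": "move_arm", "kwargs": {"rows": "0 -0.2 0 0 0 0 0;0 0 0 0 0 0 0"}}

```text
time_s: 18.35
eef_pos: [0.6617, 0.1057, 0.2915]
eef_rot: [0.001, 0.999, -0.05, -0.0]
wrist_force: [-0.1, -4.9, -5.3]
opening: 0.104
```

{"fn": "move_arm", "kwargs": {"rows": "0 0.5 0 0 0 0 0;0 0 0 0 0 0 0;0 0 0.5 0 0 0 0;0 0 0.5 0 0 0 0;0 0 0 0 0 0 0"}}

```text
time_s: 18.85
eef_pos: [0.6606, 0.1023, 0.28]
eef_rot: [-0.0, 0.999, -0.05, -0.001]
wrist_force: [0.1, 0.5, -4.9]
opening: 0.103
```

```bash
python3 go.py .6611 .1017 .2765 -5.7
```

```text
t 18.85 pos [0.6606 0.1023 0.28  ] toolyaw -5.68 open 0.103 F [ 0.1  0.5 -4.9] q [-0.02  0.41  1.37  0.    1.37  0.08]
rot deg [-0.    0.14  0.02] then shift cm [0.05 0.05 0.35]
```

{"fn": "move_arm", "kwargs": {"rows": "0 0.05 0.2 0 0 0 0;0 0 0.15 0 0 0 0;0 0 0 0 0 0 0;0 0 0 0 0 0 0"}}

```text
time_s: 19.25
eef_pos: [0.6613, 0.1015, 0.2782]
eef_rot: [-0.0, 0.999, -0.05, 0.0]
wrist_force: [0.8, 0.2, -4.8]
opening: 0.106
```

{"fn": "move_arm", "kwargs": {"rows": "0 0 0.15 0 0 0 0;0 0 0 0 0 0 0;0 0 0 0 0 0 0"}}

```text
time_s: 19.55
eef_pos: [0.6612, 0.1015, 0.2766]
eef_rot: [0.0, 0.999, -0.05, -0.0]
wrist_force: [0.9, -0.4, -4.6]
opening: 0.106
```

{"fn": "move_arm", "kwargs": {"rows": "0 0 0.1 0 0 0 0;0 0 0 0 0 0 0;0 0 0 0 0 0 0"}}

```text
time_s: 19.85
eef_pos: [0.6614, 0.1015, 0.2759]
eef_rot: [0.0, 0.999, -0.05, 0.0]
wrist_force: [-0.1, -1.0, -2.3]
opening: 0.111
```

{"fn": "move_arm", "kwargs": {"rows": "0 0 0.06 0 0 0 0;0 0 0 0 0 0 0.15;0 0 0 0 0 0 0.2;0 0 0 0 0 0 0.3;0 0 0 0 0 0 0.3;0 0 0 0 0 0 0.3;0 0 -0.5 0 0 0 0.3;0 0 -1.5 0 0 0 0.3;0 0 -2.5 0 0 0 0.3;0 0 -3 0 0 0 0.3;0 0 0 0 0 0 0.3"}}

```text
time_s: 20.95
eef_pos: [0.6632, 0.1016, 0.3573]
eef_rot: [-0.0, 0.999, -0.05, 0.005]
wrist_force: [0.9, 0.2, 0.7]
opening: 0.304
```

```bash
python3 go.py .463 -.306 .36 70;  python3 view.py v7 190 290 90 190 285 385 150 250
```

```text
t 20.95 pos [0.6632 0.1016 0.3573] toolyaw -5.68 open 0.304 F [0.9 0.2 0.7] q [-0.02  0.35  1.29  0.    1.49  0.07]
rot deg [  0.36  -0.55 -75.68] then shift cm [-45.15  -4.87  -0.27]
scale 3.95 org 190 90
scale 3.95 org 285 150
```

View pics/v7.png

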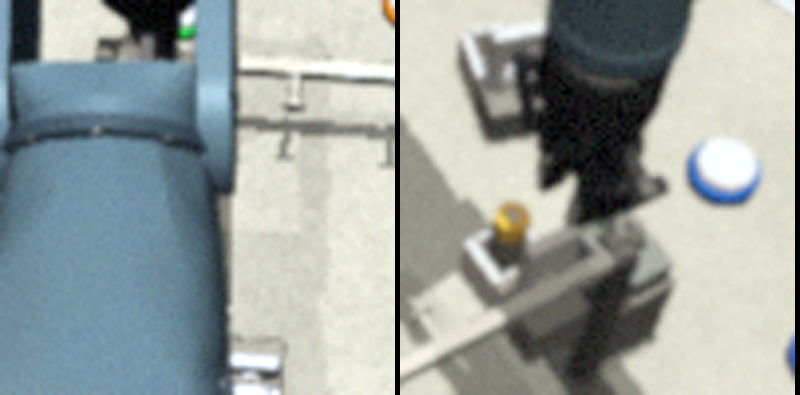

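{"fn": "move_arm", "kwargs": {"rows": "-2 0 0 0 0 0 0.5;-3 0 0 0 0 0 0.5;-3 0 0 0 0 0 0.5;-2 0 0 0 0 0 0.5;0 0 0 0.36 -0.55 -8 0.5;0 0 0 0 0 -8.5 0.5;0 0 0 0 0 -8.5 0.5;0 0 0 0 0 -8.5 0.5;0 0 0 0 0 -8.5 0.5;0 0 0 0 0 -8.5 0.5;0 0 0 0 0 -8.5 0.5;0 0 0 0 0 -8.5 0.5;0 0 0 0 0 -8.2 0.5;0 0 0 0 0 0 0.5"}}

```text
time_s: 22.45
eef_pos: [0.5612, 0.1114, 0.3489]
eef_rot: [-0.006, 0.819, 0.574, -0.003]
wrist_force: [-0.5, -0.2, 0.4]
opening: 0.501
```

```bash
python3 go.py .517 -.314 .30 70
```

```text
t 22.45 pos [0.5612 0.1114 0.3489] toolyaw 70.08 open 0.501 F [-0.5 -0.2  0.4] q [-0.01  0.15  1.56  0.01  1.45 -1.24]
rot deg [-0.74 -0.13  0.08] then shift cm [-41.49  10.39   4.89]
```

{"fn": "move_arm", "kwargs": {"rows": "-2 0.5 0 -0.74 -0.13 0 0.5;-4 1 0.3 0 0 0 0.5;-4 1 0.3 0 0 0 0.5;-4 1 0.3 0 0 0 0.5;-4 1 0.5 0 0 0 0.5;-4 1 0.5 0 0 0 0.5;-4 1 0.5 0 0 0 0.5;-4 1 0.5 0 0 0 0.5;-4 1 0.5 0 0 0 0.5;-4 1 0.5 0 0 0 0.5;-3.49 0.89 1 0 0 0 0.5;0 0 0 0 0 0 0.5;0 0 0 0 0 0 0.5"}}

```text
time_s: 23.75
eef_pos: [0.517, -0.3143, 0.2996]
eef_rot: [-0.001, 0.82, 0.572, 0.001]
wrist_force: [-0.5, 0.3, 0.6]
opening: 0.495
```

```bash
python3 go.py .517 -.314 .1185 70; python3 view.py v8 160 400 80 230 110 360 140 330
```

```text
t 23.75 pos [ 0.517  -0.3143  0.2996] toolyaw 69.74 open 0.495 F [-0.5  0.3  0.6] q [-0.74  0.25  1.53  0.    1.36 -1.96]
rot deg [-0.02 -0.11 -0.26] then shift cm [ 3.000e-02 -1.000e-02  1.811e+01]
scale 1.646 org 160 80
scale 1.58 org 110 140
```

View pics/v8.png

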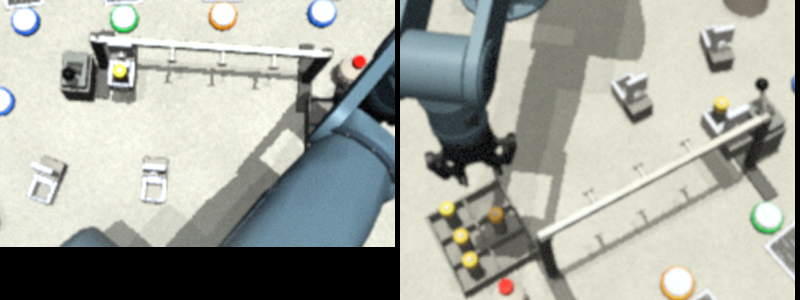

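{"fn": "move_arm", "kwargs": {"rows": "0 0 4 0 0 -0.26 0.5;0 0 4.5 0 0 0 0.5;0 0 4.5 0 0 0 0.5;0 0 3 0 0 0 0.5;0 0 2.11 0 0 0 0.5;0 0 0 0 0 0 0.5;0 0 0 0 0 0 0;0 0 0 0 0 0 0;0 0 0 0 0 0 0;0 0 0 0 0 0 0;0 0 0 0 0 0 0"}}

```text
time_s: 24.95
eef_pos: [0.5187, -0.3145, 0.1213]
eef_rot: [0.002, 0.818, 0.575, 0.001]
wrist_force: [-0.9, 1.1, 5.6]
opening: 0.275
```

{"fn": "move_arm", "kwargs": {"rows": "0 0 -3 0 0 0 0;0 0 -4.5 0 0 0 0;0 0 -4.5 0 0 0 0;0 0 -4.5 0 0 0 0;0 0 -2.3 0 0 0 0;0 0 0 0 0 0 0;0 0 0 0 0 0 0"}}

```text
time_s: 25.65
eef_pos: [0.5174, -0.3139, 0.3076]
eef_rot: [0.001, 0.818, 0.575, 0.001]
wrist_force: [-0.1, 0.6, -1.2]
opening: 0.277
```

```bash
python3 - <<'E'
from bfit import *
c=cam("top")
g=unproj(c,(253.5,189),.06);print(g)
for y0 in (0,-.15):
    p,s,xr=bfit([g[0]+.012,g[1],y0],c);print(p.round(4),s,xr)
    np.save('A.npy',p) if y0==0 else 0
p=np.load('A.npy');show("A2",p,gain=1.2,half=16)
cl=unproj(c,((120/1.646)+160,70/1.646+80),.2);print(cl)
E
python3 go.py .5 -.3 .3 70
```

```text
[0.42900035 0.04799119 0.06      ]
[ 0.4497  0.0476 -0.0954] 0.7720350272485947 -14.26266565938017
[ 0.4498  0.047  -0.1027] 0.7752371473685045 -14.509130615491781
top [237 167] 11.818181818181818
scene [243 183] 11.818181818181818
[0.61831484 0.10349009 0.2       ]
t 25.8 pos [ 0.5169 -0.3134  0.3053] toolyaw 70.26 open 0.282 F [ 0.1 -1.1 -0.9] q [-0.74  0.25  1.53  0.    1.37 -1.97]
rot deg [-0.11 -0.12  0.26] then shift cm [ 0.68 -2.04  0.53]
```

View pics/A2.png

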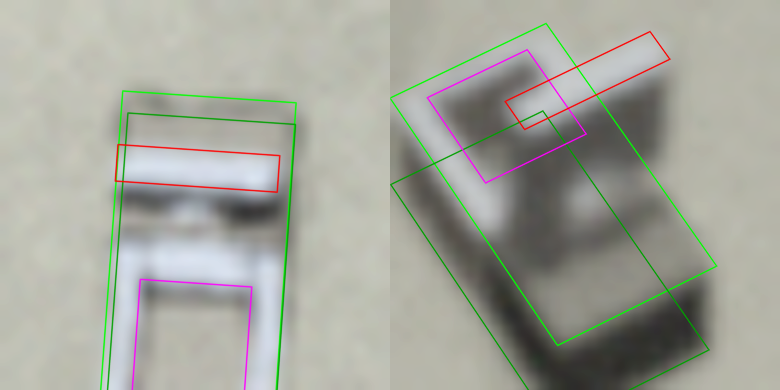

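```bash
python3 go.py .4097 .0512 .26 84.3
```

```text
t 25.8 pos [ 0.5169 -0.3134  0.3053] toolyaw 70.26 open 0.282 F [ 0.1 -1.1 -0.9] q [-0.74  0.25  1.53  0.    1.37 -1.97]
rot deg [ -0.09  -0.14 -14.04] then shift cm [ 35.22 -14.28   4.53]
```

{"fn": "move_arm", "kwargs": {"rows": "0 0 0 -0.09 -0.14 -7 0;0 0 0 0 0 -7.04 0;2 -1 0 0 0 0 0;3.6 -1.5 0 0 0 0 0;3.6 -1.5 0 0 0 0 0;3.6 -1.5 0 0 0 0 0;3.6 -1.5 0 0 0 0 0;3.6 -1.5 0 0 0 0 0;3.6 -1.5 0 0 0 0 0;3.6 -1.5 0 0 0 0 0;3.6 -1.4 0.5 0 0 0 0;3.1 -1.2 1 0 0 0 0;1.32 -0.18 2 0 0 0 0;0 0 1 0 0 0 0;0 0 0 0 0 0 0;0 0 0 0 0 0 0;0 0 0 0 0 0 0"}}

```text
time_s: 27.5
eef_pos: [0.4112, 0.0496, 0.2619]
eef_rot: [0.002, 0.742, 0.671, 0.0]
wrist_force: [0.1, 0.7, -0.3]
opening: 0.276
```

```bash
python3 go.py .4097 .0512 .168 84.3
```

```text
t 27.5 pos [0.4112 0.0496 0.2619] toolyaw 84.23 open 0.276 F [ 0.1  0.7 -0.3] q [-0.17 -0.16  2.04 -0.    1.26 -1.64]
rot deg [ 0.22  0.16 -0.07] then shift cm [ 0.14 -0.16  9.39]
```

{"fn": "move_arm", "kwargs": {"rows": "0.14 -0.16 3 0.2 0.1 0 0;0 0 3.5 0 0 0 0;0 0 2.89 0 0 0 0;0 0 0 0 0 0 0;0 0 0 0 0 0 0;0 0 0 0 0 0 0"}}

```text
time_s: 28.1
eef_pos: [0.4107, 0.0515, 0.1694]
eef_rot: [0.001, 0.741, 0.671, 0.001]
wrist_force: [0.4, -0.3, -0.2]
opening: 0.272
```

```bash
python3 go.py .4097 .0512 .168 84.3
python3 - <<'E'
from h import *
print(np.array(ctrl.get_obs()["dq"]).round(3))
E
python3 view.py v9 215 295 140 220 230 300 170 240
```

```text
t 28.1 pos [0.4107 0.0515 0.1694] toolyaw 84.29 open 0.272 F [ 0.4 -0.3 -0.2] q [-0.16 -0.01  2.11 -0.    1.03 -1.63]
rot deg [ 0.17  0.06 -0.01] then shift cm [-0.04 -0.09  0.14]
[ 0.002 -0.008 -0.     0.    -0.006 -0.   ]
scale 4.938 org 215 140
scale 5.643 org 230 170
```

View pics/v9.png

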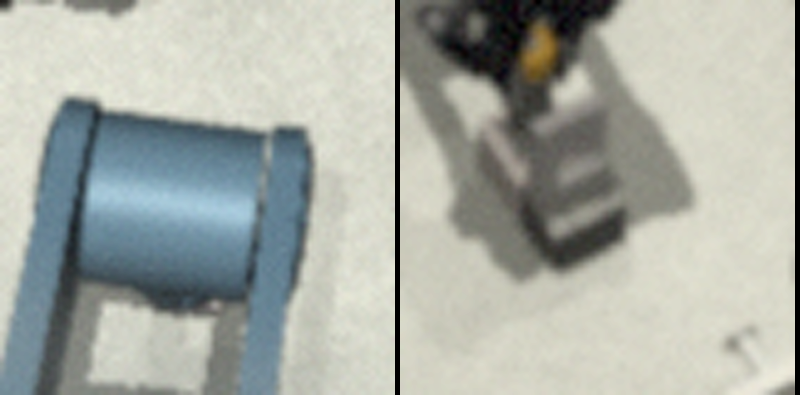

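{"fn": "move_arm", "kwargs": {"rows": "-0.03 -0.09 0.6 0 0 0 0;0 0 0.6 0 0 0 0;0 0 0.5 0 0 0 0;0 0 0 0 0 0 0;0 0 0 0 0 0 0"}}

```text
time_s: 28.7
eef_pos: [0.4081, 0.0517, 0.1502]
eef_rot: [-0.0, 0.741, 0.671, -0.001]
wrist_force: [-0.0, 0.2, -1.3]
opening: 0.276
```

{"fn": "move_arm", "kwargs": {"rows": "0 0 0.5 0 0 0 0;0 0 0.3 0 0 0 0;0 0 0 0 0 0 0"}}

```text
time_s: 29.0
eef_pos: [0.408, 0.0517, 0.142]
eef_rot: [-0.0, 0.741, 0.671, -0.001]
wrist_force: [0.2, 0.3, 0.2]
opening: 0.275
```

{"fn": "move_arm", "kwargs": {"rows": "0 0 0.8 0 0 0 0;0 0 0.7 0 0 0 0;0 0 0 0 0 0 0;0 0 0 0 0 0 0"}}

```text
time_s: 29.4
eef_pos: [0.408, 0.0517, 0.1271]
eef_rot: [-0.0, 0.741, 0.671, -0.001]
wrist_force: [0.2, 0.2, -0.1]
opening: 0.279
```

{"fn": "move_arm", "kwargs": {"rows": "0 0 0 0 0 0 0.5;0 0 0 0 0 0 0.5;0 0 0 0 0 0 0.5;0 0 -2 0 0 0 0.5;0 0 -4 0 0 0 0.5;0 0 -4.5 0 0 0 0.5;0 0 -4.5 0 0 0 0.5;0 0 0 0 0 8.5 0.5;0 0 0 0 0 8.5 0.5;0 0 0 0 0 8.5 0.5;0 0 0 0 0 8.5 0.5;0 0 0 0 0 8.5 0.5;0 0 0 0 0 8.5 0.5;0 0 0 0 0 8.5 0.5;0 0 0 0 0 8.5 0.5;0 0 0 0 0 8.5 0.5;0 0 0 0 0 8.5 0.5;0 0 0 0 0 5 0.3;0 0 0 0 0 0 0.3"}}

```text
time_s: 31.3
eef_pos: [0.4082, 0.0518, 0.2776]
eef_rot: [0.0, 0.999, -0.05, -0.0]
wrist_force: [0.1, 0.3, 0.5]
opening: 0.299
```

```bash
python3 go.py .4492 .0472 .192 -5.7; python3 view.py v10 215 295 140 220 230 300 170 240
```

```text
t 31.3 pos [0.4082 0.0518 0.2776] toolyaw -5.72 open 0.299 F [0.1 0.3 0.5] q [-0.16 -0.18  2.02 -0.    1.3  -0.06]
rot deg [ 0.04  0.02 -0.02] then shift cm [4.12 0.05 8.56]
scale 4.938 org 215 140
scale 5.643 org 230 170
```

View pics/v10.png

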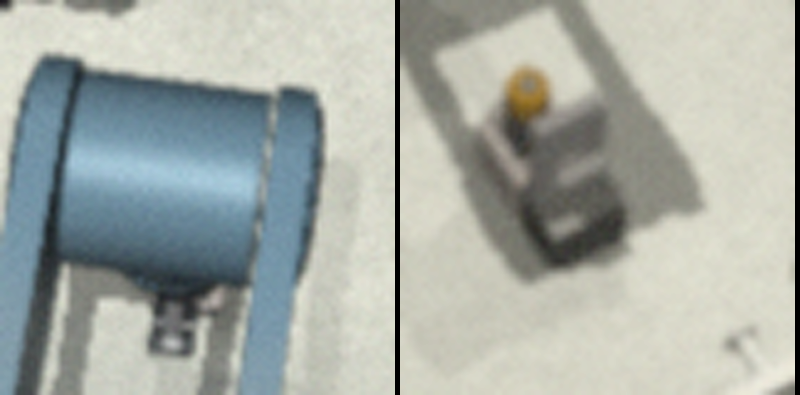

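{"fn": "move_arm", "kwargs": {"rows": "2 0 0 0 0 0 0.3;2.12 0.05 2 0 0 0 0.3;0 0 3.5 0 0 0 0.3;0 0 3.06 0 0 0 0.3;0 0 0 0 0 0 0.3;0 0 0 0 0 0 0.3;0 0 0 0 0 0 0.3"}}

```text
time_s: 32.1
eef_pos: [0.4503, 0.047, 0.1937]
eef_rot: [0.001, 0.999, -0.049, 0.001]
wrist_force: [-0.3, -0.3, 1.3]
opening: 0.305
```

```bash
python3 go.py .4492 .0472 .161 -5.7; python3 view.py v11 215 295 140 220 230 300 170 240
```

```text
t 32.1 pos [0.4503 0.047  0.1937] toolyaw -5.64 open 0.305 F [-0.3 -0.3  1.3] q [-0.16  0.04  2.   -0.    1.09 -0.06]
rot deg [ 0.05 -0.14  0.06] then shift cm [-0.11 -0.01  3.27]
scale 4.938 org 215 140
scale 5.643 org 230 170
```

View pics/v11.png

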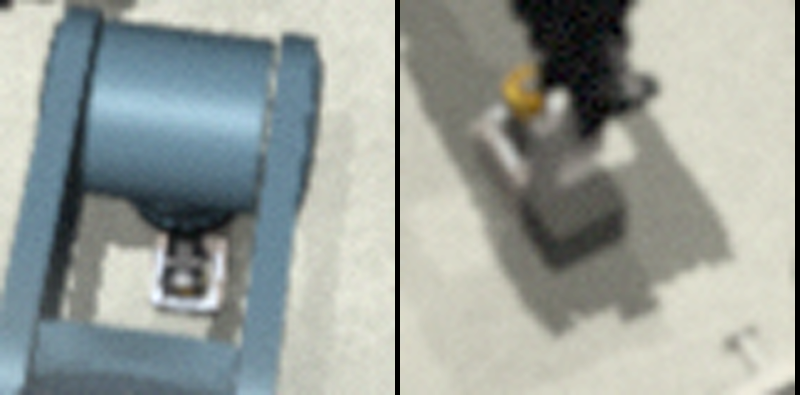

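{"fn": "move_arm", "kwargs": {"rows": "-0.05 0 1 0 0 0 0.3;0 0 1 0 0 0 0.3;0 0 0.8 0 0 0 0.3;0 0 0.45 0 0 0 0.3;0 0 0 0 0 0 0.3;0 0 0 0 0 0 0;0 0 0 0 0 0 0;0 0 0 0 0 0 0;0 0 0 0 0 0 0;0 0 0 0 0 0 0"}}

```text
time_s: 33.2
eef_pos: [0.4487, 0.0472, 0.1594]
eef_rot: [0.0, 0.999, -0.05, -0.0]
wrist_force: [0.4, 0.3, -2.0]
opening: 0.104
```

```bash
python3 go.py .4492 .0472 .161 -5.7
```

```text
t 33.2 pos [0.4487 0.0472 0.1594] toolyaw -5.69 open 0.104 F [ 0.4  0.3 -2. ] q [-0.16  0.1   2.03 -0.    1.02 -0.06]
rot deg [0.04 0.02 0.01] then shift cm [ 0.05 -0.01 -0.16]
```

{"fn": "move_arm", "kwargs": {"rows": "0 0 -2 0 0 0 0;0 0 -3 0 0 0 0;0 0 -3 0 0 0 0;0 0 -3 0 0 0 0;0 0 -2.1 0 0 0 0;0 0 0 0 0 0 0;0 0 0 0 0 0 0"}}

```text
time_s: 33.9
eef_pos: [0.4484, 0.0474, 0.2896]
eef_rot: [0.0, 0.999, -0.05, -0.0]
wrist_force: [0.1, 0.7, -4.4]
opening: 0.104
```

```bash
python3 go.py .5725 -.0298 .2904 -5.7
```

```text
t 33.9 pos [0.4484 0.0474 0.2896] toolyaw -5.69 open 0.104 F [ 0.1  0.7 -4.4] q [-0.16 -0.09  1.92 -0.    1.31 -0.06]
rot deg [0.04 0.05 0.01] then shift cm [13.12  6.45 -0.08]
```

{"fn": "move_arm", "kwargs": {"rows": "1.5 1.5 -0.08 0 0 0 0;2.5 2 0 0 0 0 0;2.8 1.8 0 0 0 0 0;2.8 1.15 0 0 0 0 0;2 0 0 0 0 0 0;1.5 0 0 0 0 0 0;0 0 0 0 0 0 0;0 0 0 0 0 0 0;0 0 0 0 0 0 0"}}

```text
time_s: 34.8
eef_pos: [0.5716, -0.0295, 0.2898]
eef_rot: [0.0, 0.999, -0.049, -0.002]
wrist_force: [0.9, -0.2, -4.2]
opening: 0.105
```

```bash
python3 go.py .6471 -.0373 .2904 -5.7; python3 view.py v12 190 290 90 190 255 355 160 260
```

```text
t 34.8 pos [ 0.5716 -0.0295  0.2898] toolyaw -5.67 open 0.105 F [ 0.9 -0.2 -4.2] q [-0.26  0.19  1.63 -0.    1.33 -0.16]
rot deg [0.02 0.18 0.03] then shift cm [ 7.59  0.03 -0.06]
scale 3.95 org 190 90
scale 3.95 org 255 160
```

View pics/v12.png

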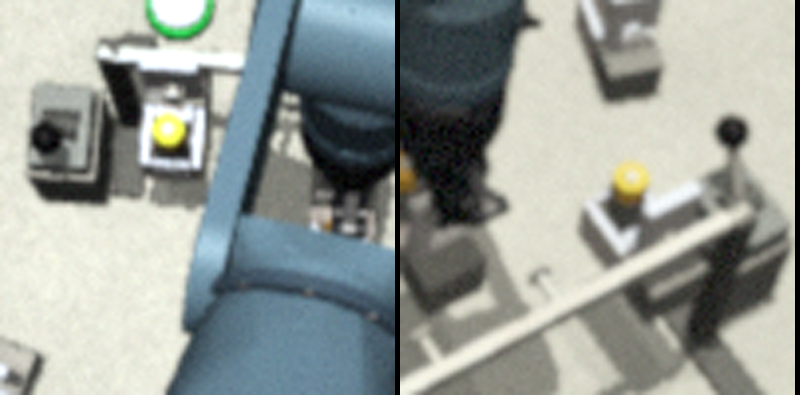

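{"fn": "move_arm", "kwargs": {"rows": "1 0 -0.05 0 0 0 0;1.5 0 0 0 0 0 0;1.5 0 0 0 0 0 0;1.5 0 0 0 0 0 0;1 0 0 0 0 0 0;0.7 0.03 0 0 0 0 0;0.4 0 0 0 0 0 0;0 0 0 0 0 0 0;0 0 0 0 0 0 0"}}

```text
time_s: 35.8
eef_pos: [0.648, -0.0376, 0.2915]
eef_rot: [0.0, 0.999, -0.05, -0.001]
wrist_force: [0.7, 0.6, -5.1]
opening: 0.107
```

```bash
python3 go.py .6471 -.0373 .2904 -5.7
```

```text
t 35.8 pos [ 0.648  -0.0376  0.2915] toolyaw -5.69 open 0.107 F [ 0.7  0.6 -5.1] q [-0.24  0.35  1.42 -0.    1.37 -0.14]
rot deg [0.04 0.06 0.01] then shift cm [-0.09 -0.02  0.11]
```

Slide to +y in stages, watching the force.

{"fn": "move_arm", "kwargs": {"rows": "-0.05 -0.6 0.1 0 0 0 0;0 -1 0 0 0 0 0;0 -0.8 0 0 0 0 0;0 -0.5 0 0 0 0 0;0 0 0 0 0 0 0"}}

```text
time_s: 36.3
eef_pos: [0.6507, -0.0076, 0.2907]
eef_rot: [0.0, 0.999, -0.049, -0.0]
wrist_force: [-0.0, 0.4, -3.4]
opening: 0.106
```

{"fn": "move_arm", "kwargs": {"rows": "0 -0.6 0 0 0 0 0;0 -0.6 0 0 0 0 0;0 -0.3 0 0 0 0 0;0 0 0 0 0 0 0"}}

```text
time_s: 36.7
eef_pos: [0.6522, 0.0066, 0.2906]
eef_rot: [0.0, 0.999, -0.049, -0.0]
wrist_force: [1.1, -0.9, -4.2]
opening: 0.104
```

{"fn": "move_arm", "kwargs": {"rows": "0 -0.3 0 0 0 0 0;0 -0.2 0 0 0 0 0;0 0 0 0 0 0 0"}}

```text
time_s: 37.0
eef_pos: [0.6527, 0.0109, 0.2905]
eef_rot: [0.001, 0.999, -0.05, -0.0]
wrist_force: [0.1, -0.7, -4.3]
opening: 0.105
```

{"fn": "move_arm", "kwargs": {"rows": "0 -0.2 0 0 0 0 0;0 0 0 0 0 0 0"}}

```text
time_s: 37.2
eef_pos: [0.6528, 0.0115, 0.2905]
eef_rot: [0.002, 0.999, -0.05, -0.0]
wrist_force: [-0.5, -6.2, -3.9]
opening: 0.1
```

{"fn": "move_arm", "kwargs": {"rows": "0 0.55 0 0 0 0 0;0 0 0 0 0 0 0;0 0 0.5 0 0 0 0;0 0 0.5 0 0 0 0;0 0 0 0 0 0 0;0 0 0 0 0 0 0"}}

```text
time_s: 37.8
eef_pos: [0.6521, 0.0079, 0.28]
eef_rot: [0.0, 0.999, -0.049, -0.001]
wrist_force: [-0.1, 0.9, -3.3]
opening: 0.109
```

```bash
python3 go.py .6516 .0073 .2754 -5.7
```

```text
t 37.8 pos [0.6521 0.0079 0.28  ] toolyaw -5.67 open 0.109 F [-0.1  0.9 -3.3] q [-0.17  0.37  1.42 -0.    1.35 -0.07]
rot deg [0.03 0.08 0.03] then shift cm [-0.05  0.06  0.46]
```

{"fn": "move_arm", "kwargs": {"rows": "0 0.05 0.2 0 0 0 0;0 0 0.15 0 0 0 0;0 0 0 0 0 0 0;0 0 0 0 0 0 0"}}

```text
time_s: 38.2
eef_pos: [0.6522, 0.0071, 0.2771]
eef_rot: [0.0, 0.999, -0.05, -0.0]
wrist_force: [-0.1, -0.3, -4.4]
opening: 0.106
```

{"fn": "move_arm", "kwargs": {"rows": "0 0 0.15 0 0 0 0;0 0 0 0 0 0 0;0 0 0 0 0 0 0"}}

```text
time_s: 38.5
eef_pos: [0.6523, 0.0071, 0.2756]
eef_rot: [0.0, 0.999, -0.05, -0.0]
wrist_force: [-0.5, 1.0, -3.7]
opening: 0.108
```

{"fn": "move_arm", "kwargs": {"rows": "0 0 0.1 0 0 0 0;0 0 0 0 0 0 0;0 0 0 0 0 0 0"}}

```text
time_s: 38.8
eef_pos: [0.6524, 0.0071, 0.2752]
eef_rot: [0.0, 0.999, -0.05, 0.0]
wrist_force: [-2.1, -0.5, 0.1]
opening: 0.104
```

Unloaded, so I'll release and rise.

{"fn": "move_arm", "kwargs": {"rows": "0 0 0 0 0 0 0.15;0 0 0 0 0 0 0.2;0 0 0 0 0 0 0.3;0 0 0 0 0 0 0.3;0 0 0 0 0 0 0.3;0 0 -0.5 0 0 0 0.3;0 0 -1.5 0 0 0 0.3;0 0 -2.5 0 0 0 0.3;0 0 -3 0 0 0 0.3;-2 0 0 0 0 0 0.5;-3 0 0 0 0 0 0.5;-3 0 0 0 0 0 0.5;-2 0 0 0 0 0 0.5;0 0 0 0 0 0 0.5;0 0 0 0 0 0 0.5"}}

```text
time_s: 40.3
eef_pos: [0.5534, 0.017, 0.3512]
eef_rot: [0.001, 0.999, -0.05, 0.001]
wrist_force: [0.4, 0.3, 0.9]
opening: 0.504
```

```bash
python3 go.py .457 -.378 .36 69;python3 view.py v13 160 330 80 230 225 385 140 290
```

```text
t 40.3 pos [0.5534 0.017  0.3512] toolyaw -5.69 open 0.504 F [0.4 0.3 0.9] q [-0.18  0.09  1.61 -0.    1.44 -0.08]
rot deg [  0.14  -0.08 -74.69] then shift cm [-40.33   5.16  -0.88]
scale 2.324 org 160 80
scale 2.469 org 225 140
```

View pics/v13.png

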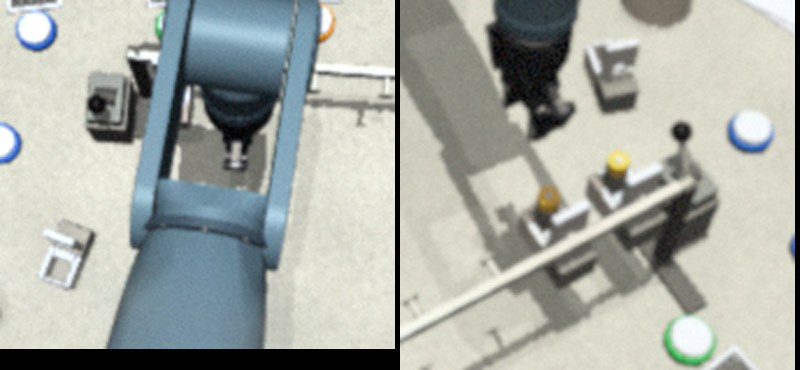

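{"fn": "move_arm", "kwargs": {"rows": "0 0 0 0 0 -8.5 0.5;0 0 0 0 0 -8.5 0.5;0 0 0 0 0 -8.5 0.5;0 0 0 0 0 -8.5 0.5;0 0 0 0 0 -8.5 0.5;0 0 0 0 0 -8.5 0.5;0 0 0 0 0 -8.5 0.5;0 0 0 0 0 -8.5 0.5;0 0 0 0 0 -5.7 0.5;0 0 0 0 0 0 0.5"}}

```text
time_s: 41.4
eef_pos: [0.5536, 0.0169, 0.3495]
eef_rot: [0.0, 0.829, 0.56, -0.0]
wrist_force: [0.0, 0.1, 0.1]
opening: 0.504
```

```bash
python3 go.py .457 -.378 .30 68
```

```text
t 41.4 pos [0.5536 0.0169 0.3495] toolyaw 68.05 open 0.504 F [0.  0.1 0.1] q [-0.18  0.1   1.61 -0.    1.44 -1.37]
rot deg [-0.02  0.05  0.05] then shift cm [-40.23   5.84   4.95]
```

{"fn": "move_arm", "kwargs": {"rows": "-2 0.3 0 0 0 0 0.5;-4 0.6 0.5 0 0 0 0.5;-4 0.6 0.5 0 0 0 0.5;-4 0.6 0.5 0 0 0 0.5;-4 0.6 0.5 0 0 0 0.5;-4 0.6 0.5 0 0 0 0.5;-4 0.6 0.5 0 0 0 0.5;-4 0.6 0.5 0 0 0 0.5;-4 0.6 0.5 0 0 0 0.5;-4 0.5 0.5 0 0 0 0.5;-2.23 0.24 0.45 0 0 0 0.5;0 0 0 0 0 0 0.5;0 0 0 0 0 0 0.5"}}

```text
time_s: 42.7
eef_pos: [0.4563, -0.3783, 0.3]
eef_rot: [-0.0, 0.83, 0.558, -0.0]
wrist_force: [-0.0, -0.9, -0.1]
opening: 0.5
```

```bash
python3 go.py .457 -.378 .1185 68; python3 view.py v14 160 400 80 230 110 360 140 330
python3 - <<'E'
from bfit import *
p,s,xr=bfit([.4523,.2652,-.37]);print("C",p.round(4),s)
E
```

```text
t 42.7 pos [ 0.4563 -0.3783  0.3   ] toolyaw 67.83 open 0.5 F [-0.  -0.9 -0.1] q [-0.89  0.22  1.56 -0.    1.35 -2.08]
rot deg [-0.05  0.   -0.17] then shift cm [ 0.05  0.06 18.15]
scale 1.646 org 160 80
scale 1.58 org 110 140
C [ 0.4536  0.267  -0.3917] 0.7594044904984458
```

View pics/v14.png

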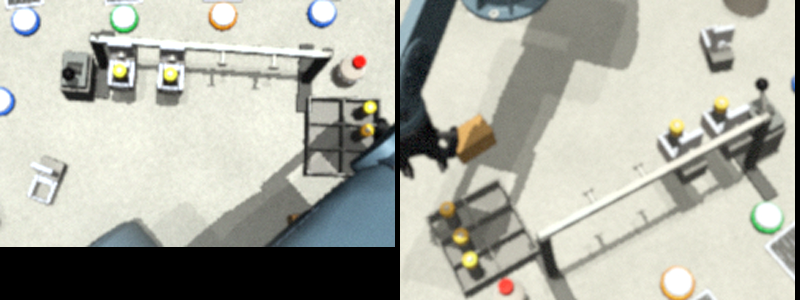

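Run:
```python
from h import *
T=cam("top")
for u in((336,209),(363,208),(336,226),(364,225)): print(unproj(T,u,.055).round(3))
```

```text
[ 0.355 -0.225  0.055]
[ 0.356 -0.315  0.055]
[ 0.299 -0.222  0.055]
[ 0.3   -0.315  0.055]
```

{"fn": "move_arm", "kwargs": {"rows": "0 0.05 4 0 0 -0.17 0.5;0 0 4.5 0 0 0 0.5;0 0 4.5 0 0 0 0.5;0 0 3 0 0 0 0.5;0 0 2.15 0 0 0 0.5;0 0 0 0 0 0 0.5;0 0 0 0 0 0 0;0 0 0 0 0 0 0;0 0 0 0 0 0 0;0 0 0 0 0 0 0;0 0 0 0 0 0 0;0 0 0 0 0 0 0"}}

```text
time_s: 44.1
eef_pos: [0.4572, -0.3787, 0.1202]
eef_rot: [0.001, 0.828, 0.56, -0.0]
wrist_force: [-0.3, 1.2, 5.3]
opening: 0.276
```

```bash
python3 go.py .457 -.378 .1185 68
```

```text
t 44.1 pos [ 0.4572 -0.3787  0.1202] toolyaw 68.18 open 0.276 F [-0.3  1.2  5.3] q [-0.89  0.44  1.68 -0.    1.02 -2.08]
rot deg [0.09 0.1  0.18] then shift cm [ 0.06 -0.04  0.17]
```

{"fn": "move_arm", "kwargs": {"rows": "0 0 -3 0 0 0 0;0 0 -4.5 0 0 0 0;0 0 -4.5 0 0 0 0;0 0 -4.5 0 0 0 0;0 0 -2.3 0 0 0 0;0 0 0 0 0 0 0;0 0 0 0 0 0 0"}}

```text
time_s: 44.8
eef_pos: [0.4566, -0.3779, 0.3069]
eef_rot: [0.0, 0.828, 0.56, -0.0]
wrist_force: [0.3, 0.2, -1.5]
opening: 0.281
```

```bash
python3 go.py .4165 .2808 .30 68; python3 ov.py C2 .453 .266 -.385
```

```text
t 44.8 pos [ 0.4566 -0.3779  0.3069] toolyaw 68.18 open 0.281 F [ 0.3  0.2 -1.5] q [-0.89  0.22  1.56 -0.    1.37 -2.08]
rot deg [0.   0.06 0.18] then shift cm [ 59.57 -28.4    0.69]
top [174 170] 13.448275862068966
scene [299 154] 13.448275862068966
```

View pics/C2.png

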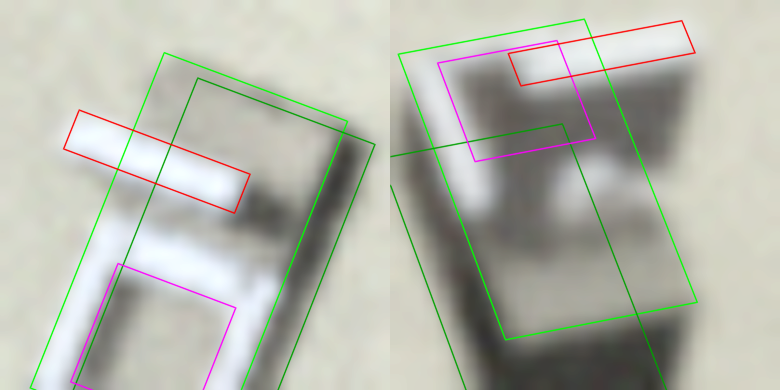

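{"fn": "move_arm", "kwargs": {"rows": "1.5 -0.7 0 0 0 0.3 0;3.5 -1.6 0 0 0 0 0;3.8 -1.9 0 0 0 0 0;3.8 -1.9 0 0 0 0 0;3.8 -1.9 0 0 0 0 0;3.8 -1.9 0 0 0 0 0;3.8 -1.9 0 0 0 0 0;3.8 -1.8 0 0 0 0 0;3.8 -1.8 0 0 0 0 0;3.8 -1.8 0 0 0 0 0;3.8 -1.8 0 0 0 0 0;3.8 -1.8 0 0 0 0 0;3.8 -1.8 0 0 0 0 0;3.8 -1.8 0 0 0 0 0;3.8 -1.8 0 0 0 0 0;3 -1 0 0 0 0 0;1.5 -0.4 1.5 0 0 0 0;0 0 2 0 0 0 0;0 0 0 0 0 0 0;0 0 0 0 0 0 0"}}

```text
time_s: 46.9
eef_pos: [0.4216, 0.2714, 0.2706]
eef_rot: [-0.0, 0.83, 0.558, -0.002]
wrist_force: [0.6, -0.0, -0.7]
opening: 0.279
```

```bash
python3 go.py .416 .2814 .168 67.8
```

```text
t 46.9 pos [0.4216 0.2714 0.2706] toolyaw 67.9 open 0.279 F [ 0.6 -0.  -0.7] q [ 0.34  0.05  1.82 -0.    1.27 -0.85]
rot deg [-0.14  0.16  0.1 ] then shift cm [ 0.71 -0.89 10.26]
```

{"fn": "move_arm", "kwargs": {"rows": "0.71 -0.89 2 0 0 0.1 0;0 0 3.5 0 0 0 0;0 0 3 0 0 0 0;0 0 1.76 0 0 0 0;0 0 0 0 0 0 0;0 0 0 0 0 0 0;0 0 0 0 0 0 0"}}

```text
time_s: 47.6
eef_pos: [0.4183, 0.2816, 0.1708]
eef_rot: [0.001, 0.83, 0.557, 0.001]
wrist_force: [-0.4, 1.0, -0.5]
opening: 0.276
```

```bash
python3 go.py .416 .2814 .168 67.8; python3 view.py v15 160 240 140 220 280 350 140 210
```

```text
t 47.6 pos [0.4183 0.2816 0.1708] toolyaw 67.76 open 0.276 F [-0.4  1.  -0.5] q [ 0.36  0.19  1.89 -0.    1.06 -0.83]
rot deg [ 0.12 -0.08 -0.04] then shift cm [-0.11 -0.2   0.28]
scale 4.938 org 160 140
scale 5.643 org 280 140
```

View pics/v15.png

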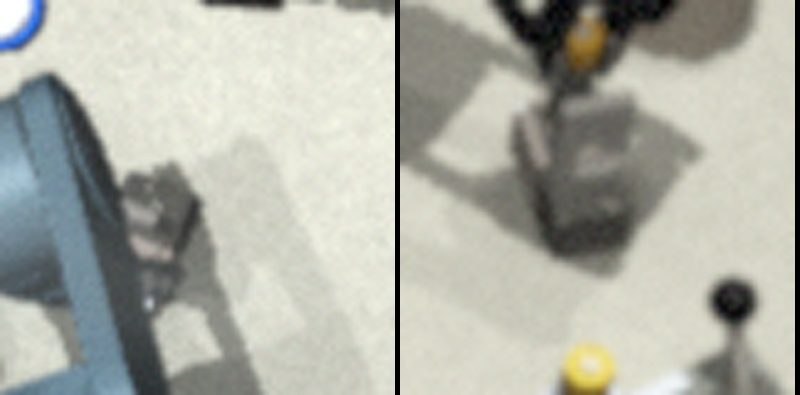

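{"fn": "move_arm", "kwargs": {"rows": "0 -0.1 0.3 0 0 0 0;0 0 0 0 0 0 0;0 0 0 0 0 0 0;0 0 0 0 0 0 0"}}

```text
time_s: 48.1
eef_pos: [0.4162, 0.2818, 0.166]
eef_rot: [0.0, 0.83, 0.558, -0.0]
wrist_force: [-0.1, -0.5, 0.2]
opening: 0.271
```

Settled on target at (.416, .282). I'll insert in stages.

{"fn": "move_arm", "kwargs": {"rows": "0 0 0.6 0 0 0 0;0 0 0.6 0 0 0 0;0 0 0.4 0 0 0 0;0 0 0 0 0 0 0;0 0 0 0 0 0 0"}}

```text
time_s: 48.6
eef_pos: [0.416, 0.2817, 0.1496]
eef_rot: [0.0, 0.83, 0.558, -0.001]
wrist_force: [-0.2, 0.3, -0.2]
opening: 0.281
```

{"fn": "move_arm", "kwargs": {"rows": "0 0 0.5 0 0 0 0;0 0 0.4 0 0 0 0;0 0 0 0 0 0 0"}}

```text
time_s: 48.9
eef_pos: [0.4157, 0.2815, 0.1402]
eef_rot: [-0.0, 0.83, 0.558, -0.001]
wrist_force: [-0.3, 0.4, -0.8]
opening: 0.281
```

{"fn": "move_arm", "kwargs": {"rows": "0 0 0.7 0 0 0 0;0 0 0.6 0 0 0 0;0 0 0 0 0 0 0;0 0 0 0 0 0 0"}}

```text
time_s: 49.3
eef_pos: [0.416, 0.2816, 0.1276]
eef_rot: [0.0, 0.83, 0.558, -0.001]
wrist_force: [-0.7, 0.1, -0.8]
opening: 0.276
```

{"fn": "move_arm", "kwargs": {"rows": "0 0 0 0 0 0 0.5;0 0 0 0 0 0 0.5;0 0 0 0 0 0 0.5;0 0 -2 0 0 0 0.5;0 0 -4 0 0 0 0.5;0 0 -4.5 0 0 0 0.5;0 0 -4.5 0 0 0 0.5;0 0 0 0 0 8.5 0.5;0 0 0 0 0 8.5 0.5;0 0 0 0 0 8.5 0.5;0 0 0 0 0 8.5 0.5;0 0 0 0 0 8.5 0.5;0 0 0 0 0 8.5 0.5;0 0 0 0 0 8.5 0.5;0 0 0 0 0 8.5 0.5;0 0 0 0 0 8.5 0.5;0 0 0 0 0 8.5 0.5;0 0 0 0 0 5 0.3;0 0 0 0 0 0 0.3"}}

```text
time_s: 51.2
eef_pos: [0.4162, 0.2818, 0.278]
eef_rot: [0.0, 0.981, -0.193, -0.0]
wrist_force: [0.6, 0.2, -0.1]
opening: 0.298
```

```bash
python3 go.py .453 .2663 .192 -22.2; python3 view.py v16 160 240 140 220 280 350 140 210
```

```text
t 51.2 pos [0.4162 0.2818 0.278 ] toolyaw -22.26 open 0.298 F [ 0.6  0.2 -0.1] q [ 0.36  0.04  1.81 -0.    1.29  0.75]
rot deg [ 0.04  0.01 -0.06] then shift cm [3.99 0.04 8.6 ]
scale 4.938 org 160 140
scale 5.643 org 280 140
```

View pics/v16.png

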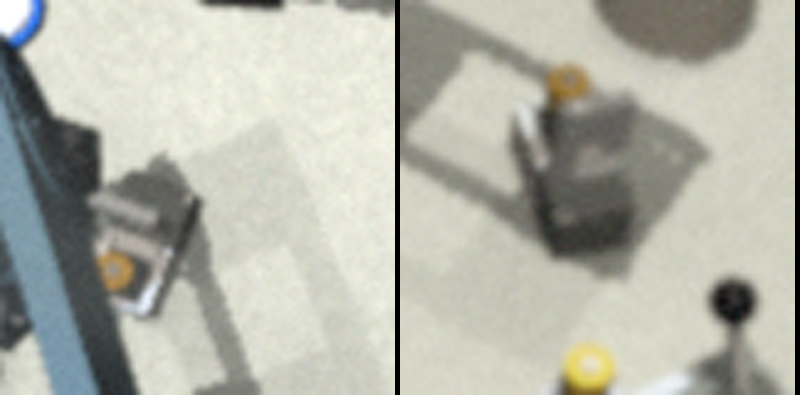

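Battery is in the well. Next I'll grip the plate.

{"fn": "move_arm", "kwargs": {"rows": "2 0 0 0 0 0 0.3;1.99 0.04 2 0 0 0 0.3;0 0 3.5 0 0 0 0.3;0 0 3.1 0 0 0 0.3;0 0 0 0 0 0 0.3;0 0 0 0 0 0 0.3;0 0 0 0 0 0 0.3"}}

```text
time_s: 52.0
eef_pos: [0.4544, 0.2665, 0.1938]
eef_rot: [-0.0, 0.981, -0.192, 0.001]
wrist_force: [-0.1, -0.5, 0.3]
opening: 0.302
```

```bash
python3 go.py .453 .2663 .161 -22.2; python3 view.py v17 160 240 140 220 280 350 140 210
```

```text
t 52.0 pos [0.4544 0.2665 0.1938] toolyaw -22.19 open 0.302 F [-0.1 -0.5  0.3] q [ 0.31  0.2   1.82 -0.    1.11  0.69]
rot deg [-0.06 -0.13  0.01] then shift cm [-0.12  0.08  3.28]
scale 4.938 org 160 140
scale 5.643 org 280 140
```

View pics/v17.png

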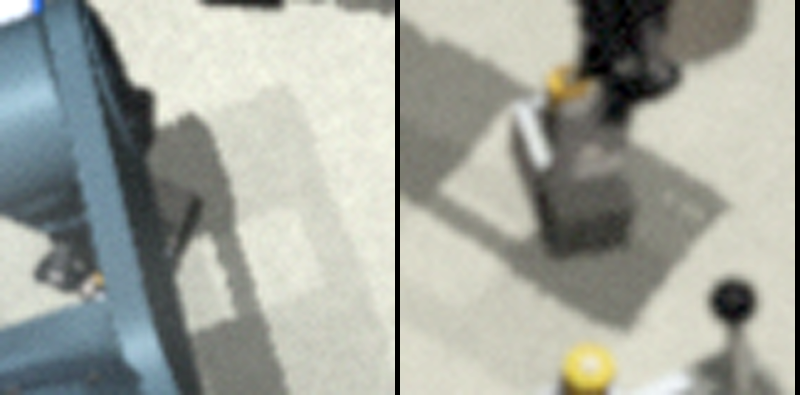

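{"fn": "move_arm", "kwargs": {"rows": "-0.05 0.04 1 0 0 0 0.3;0 0 1 0 0 0 0.3;0 0 0.8 0 0 0 0.3;0 0 0.35 0 0 0 0.3;0 0 0 0 0 0 0.3;0 0 0 0 0 0 0.3;0 0 0 0 0 0 0;0 0 0 0 0 0 0;0 0 0 0 0 0 0;0 0 0 0 0 0 0;0 0 0 0 0 0 0"}}

```text
time_s: 53.2
eef_pos: [0.4525, 0.2662, 0.1608]
eef_rot: [0.0, 0.981, -0.193, 0.0]
wrist_force: [-0.9, 0.9, 4.5]
opening: 0.1
```

```bash
python3 go.py .453 .2663 .29 -22.2
```

```text
t 53.2 pos [0.4525 0.2662 0.1608] toolyaw -22.21 open 0.1 F [-0.9  0.9  4.5] q [ 0.31  0.25  1.84 -0.    1.05  0.69]
rot deg [ 0.02 -0.01 -0.01] then shift cm [  0.04  -0.02 -12.92]
```

{"fn": "move_arm", "kwargs": {"rows": "0 0 -2 0 0 0 0;0 0 -3 0 0 0 0;0 0 -3 0 0 0 0;0 0 -3 0 0 0 0;0 0 -2.1 0 0 0 0;0 0 0 0 0 -5.5 0;0 0 0 0 0 -5.5 0;0 0 0 0 0 -5.5 0;0 0 0 0 0 0 0"}}

```text
time_s: 54.1
eef_pos: [0.4519, 0.2659, 0.2903]
eef_rot: [0.001, 0.999, -0.05, -0.001]
wrist_force: [0.4, 0.2, -4.5]
opening: 0.108
```

```bash
python3 go.py .5632 -.1234 .2918 -5.7
```

```text
t 54.1 pos [0.4519 0.2659 0.2903] toolyaw -5.68 open 0.108 F [ 0.4  0.2 -4.5] q [ 0.31  0.08  1.75 -0.    1.32  0.4 ]
rot deg [0.1  0.12 0.02] then shift cm [14.94 37.63 -0.15]
```

{"fn": "move_arm", "kwargs": {"rows": "0 1.5 -0.15 0 0 0 0;0 3 0 0 0 0 0;0.3 3.6 0 0 0 0 0;0.3 3.6 0 0 0 0 0;0.3 3.6 0 0 0 0 0;0.3 3.6 0 0 0 0 0;0.3 3.6 0 0 0 0 0;0.4 3.6 0 0 0 0 0;0.6 3.6 0 0 0 0 0;1 3.5 0 0 0 0 0;2 2.5 0 0 0 0 0;2.8 1.2 0 0 0 0 0;2.8 0.73 0 0 0 0 0;2.4 0 0 0 0 0 0;1.44 0 0 0 0 0 0;0 0 0 0 0 0 0;0 0 0 0 0 0 0;0 0 0 0 0 0 0"}}

```text
time_s: 55.9
eef_pos: [0.5626, -0.1232, 0.2928]
eef_rot: [0.0, 0.999, -0.05, -0.001]
wrist_force: [-0.3, -0.1, -4.0]
opening: 0.106
```

```bash
python3 go.py .6378 -.1309 .2918 -5.7; python3 view.py v18 200 330 90 190 225 345 160 280
```

```text
t 55.9 pos [ 0.5626 -0.1232  0.2928] toolyaw -5.77 open 0.106 F [-0.3 -0.1 -4. ] q [-0.42  0.19  1.62 -0.    1.33 -0.32]
rot deg [ 0.03  0.1  -0.07] then shift cm [7.56 0.02 0.1 ]
scale 3.038 org 200 90
scale 3.292 org 225 160
```

View pics/v18.png

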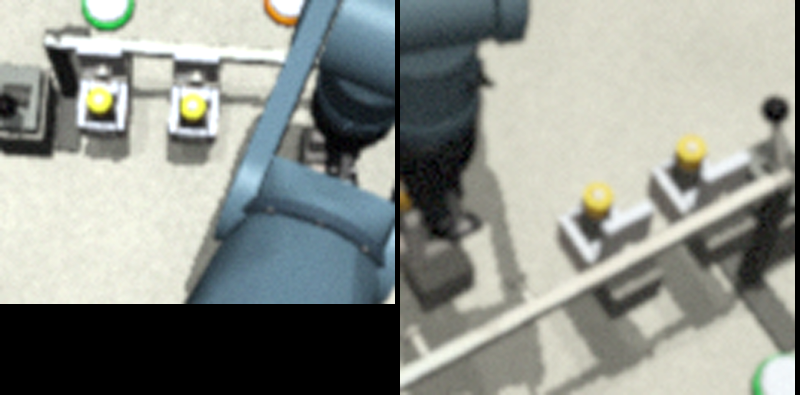

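{"fn": "move_arm", "kwargs": {"rows": "1 0 0.1 0 0 0 0;1.5 0 0 0 0 0 0;1.5 0 0 0 0 0 0;1.5 0 0 0 0 0 0;1 0 0 0 0 0 0;0.7 0.02 0 0 0 0 0;0.3 0 0 0 0 0 0;0 0 0 0 0 0 0;0 0 0 0 0 0 0"}}

```text
time_s: 56.9
eef_pos: [0.6379, -0.1307, 0.2919]
eef_rot: [0.0, 0.999, -0.05, -0.001]
wrist_force: [0.2, 0.3, -4.6]
opening: 0.108
```

{"fn": "move_arm", "kwargs": {"rows": "0 -0.6 0 0 0 0 0;0 -1 0 0 0 0 0;0 -0.8 0 0 0 0 0;0 -0.5 0 0 0 0 0;0 0 0 0 0 0 0"}}

```text
time_s: 57.4
eef_pos: [0.6412, -0.1007, 0.2922]
eef_rot: [0.0, 0.999, -0.049, -0.0]
wrist_force: [0.1, -0.7, -1.9]
opening: 0.105
```

{"fn": "move_arm", "kwargs": {"rows": "0 -0.6 0 0 0 0 0;0 -0.6 0 0 0 0 0;0 -0.3 0 0 0 0 0;0 0 0 0 0 0 0"}}

```text
time_s: 57.8
eef_pos: [0.6426, -0.0865, 0.292]
eef_rot: [0.0, 0.999, -0.05, -0.0]
wrist_force: [0.5, 0.5, -3.9]
opening: 0.109
```

{"fn": "move_arm", "kwargs": {"rows": "0 -0.3 0 0 0 0 0;0 -0.1 0 0 0 0 0;0 0 0 0 0 0 0"}}

```text
time_s: 58.1
eef_pos: [0.643, -0.0831, 0.292]
eef_rot: [0.0, 0.999, -0.05, -0.0]
wrist_force: [0.6, -0.7, -4.2]
opening: 0.107
```

{"fn": "move_arm", "kwargs": {"rows": "0 -0.15 0 0 0 0 0;0 0 0 0 0 0 0"}}

```text
time_s: 58.3
eef_pos: [0.643, -0.0825, 0.292]
eef_rot: [0.001, 0.999, -0.05, -0.0]
wrist_force: [-0.6, -3.7, -4.4]
opening: 0.107
```

{"fn": "move_arm", "kwargs": {"rows": "0 0.5 0 0 0 0 0;0 0 0 0 0 0 0;0 0 0.5 0 0 0 0;0 0 0.5 0 0 0 0;0 0 0 0 0 0 0;0 0 0 0 0 0 0"}}

```text
time_s: 58.9
eef_pos: [0.6425, -0.0863, 0.2816]
eef_rot: [0.0, 0.999, -0.05, -0.001]
wrist_force: [0.3, -0.4, -4.1]
opening: 0.107
```

```bash
python3 go.py .6425 -.0867 .2768 -5.7
```

```text
t 58.9 pos [ 0.6425 -0.0863  0.2816] toolyaw -5.7 open 0.107 F [ 0.3 -0.4 -4.1] q [-0.32  0.36  1.43 -0.    1.35 -0.22]
rot deg [ 0.02  0.07 -0.  ] then shift cm [0.01 0.04 0.48]
```

{"fn": "move_arm", "kwargs": {"rows": "0 0.03 0.2 0 0 0 0;0 0 0.2 0 0 0 0;0 0 0 0 0 0 0;0 0 0 0 0 0 0"}}

```text
time_s: 59.3
eef_pos: [0.6426, -0.0868, 0.278]
eef_rot: [0.0, 0.999, -0.05, -0.0]
wrist_force: [-0.6, 0.2, -3.6]
opening: 0.103
```

{"fn": "move_arm", "kwargs": {"rows": "0 0 0.1 0 0 0 0;0 0 0 0 0 0 0;0 0 0 0 0 0 0"}}

```text
time_s: 59.6
eef_pos: [0.6426, -0.0868, 0.277]
eef_rot: [0.0, 0.999, -0.05, -0.0]
wrist_force: [0.1, -0.3, -3.9]
opening: 0.101
```

{"fn": "move_arm", "kwargs": {"rows": "0 0 0.1 0 0 0 0;0 0 0 0 0 0 0;0 0 0 0 0 0 0"}}

```text
time_s: 59.9
eef_pos: [0.6427, -0.0869, 0.2766]
eef_rot: [0.0, 0.999, -0.05, 0.0]
wrist_force: [-2.0, 0.3, 1.4]
opening: 0.103
```

{"fn": "move_arm", "kwargs": {"rows": "0 0 0 0 0 0 0.15;0 0 0 0 0 0 0.2;0 0 0 0 0 0 0.3;0 0 0 0 0 0 0.3;0 0 0 0 0 0 0.3;0 0 -0.5 0 0 0 0.3;0 0 -1.5 0 0 0 0.3;0 0 -2.5 0 0 0 0.3;0 0 -3 0 0 0 0.3;-3 0 0 0 0 0 0.3;-4 0 0 0 0 0 0.3;-4 0 0 0 0 0 0;-4 0 0 0 0 0 0;-3 0 0 0 0 0 0;-2 2 0 0 0 0 0;0 3.5 0 0 0 0 0;0 3.5 0 0 0 0 0;0 3.5 0 0 0 0 0;0 0 0 0 0 0 0"}}

```text
time_s: 61.8
eef_pos: [0.4309, -0.1947, 0.3529]
eef_rot: [0.002, 0.999, -0.052, 0.001]
wrist_force: [0.6, 0.7, -0.1]
opening: -0.002
```

```bash
python3 go.py .6 .2 .3 -5.7; python3 view.py v19 180 320 90 190 225 365 160 280
```

```text
t 61.8 pos [ 0.4309 -0.1947  0.3529] toolyaw -5.95 open -0.002 F [ 0.6  0.7 -0.1] q [-0.68 -0.1   1.79 -0.    1.44 -0.57]
rot deg [ 0.19 -0.08 -0.25] then shift cm [ 12.91 -40.96   5.29]
scale 2.821 org 180 90
scale 2.821 org 225 160
```

View pics/v19.png

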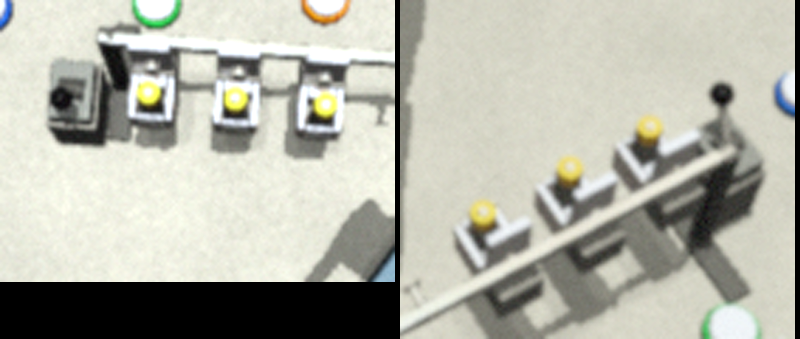

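Run:
```python
from ov import *
st=[.6328,-.1806,-.0998]
T=cam("top");S=cam("scene");C=[]
for c,(u0,u1,v0,v1) in((T,(180,320,90,190)),(S,(225,365,160,280))):
    hs=cv2.cvtColor(c["color"],cv2.COLOR_BGR2HSV);mk=cv2.inRange(hs,(20,80,50),(38,255,255));mk2=mk*0;mk2[v0:v1,u0:u1]=mk[v0:v1,u0:u1]
    n,_,s,ce=cv2.connectedComponentsWithStats(mk2);C.append(sorted([tuple(ce[i]) for i in range(1,n) if s[i,4]>15]))
C[1]=C[1][::-1];print(C)
for a,b,y in zip(C[0],C[1],(284,189,95)): print(tri([T,S],[a,b]).round(4),"expected",tf(st,np.array([[-40,y,204]])/1e3).round(4))
o=[]
for c in(T,S):
    u=proj(c,[.64,.0,.19])[0].astype(int)
    (u0,v0,w,h)=(200,95,120,60) if c is T else (238,180,120,100)
    k=6.5 if c is T else 5.5
    im=cv2.resize(c["color"][v0:v0+h,u0:u0+w],None,fx=k,fy=k,interpolation=cv2.INTER_CUBIC)
    for y in(284,189,95):
        q=tf(st,np.array([[0,y,116]])/1e3)[0];p=[q[0],q[1],st[2],q[2]]
        lant(im,c,k,np.array([u0,v0]),p)
    cv2.imwrite(f"pics/fin_{'t' if c is T else 's'}.png",im)
```

```text
[[(np.float64(232.3921568627451), np.float64(123.17647058823529)), (np.float64(262.9298245614035), np.float64(125.26315789473684)), (np.float64(294.5), np.float64(127.25))], [(np.float64(312.6984126984127), np.float64(205.9047619047619)), (np.float64(284.54545454545456), np.float64(220.78787878787878)), (np.float64(253.94366197183098), np.float64(236.08450704225353))]]
[0.619  0.1057 0.1907] expected [[0.6213 0.106  0.204 ]]
[0.6103 0.0124 0.1889] expected [[0.6118 0.0114 0.204 ]]
[ 0.6006 -0.0842  0.1905] expected [[ 0.6025 -0.0821  0.204 ]]
```

View pics/fin_t.png

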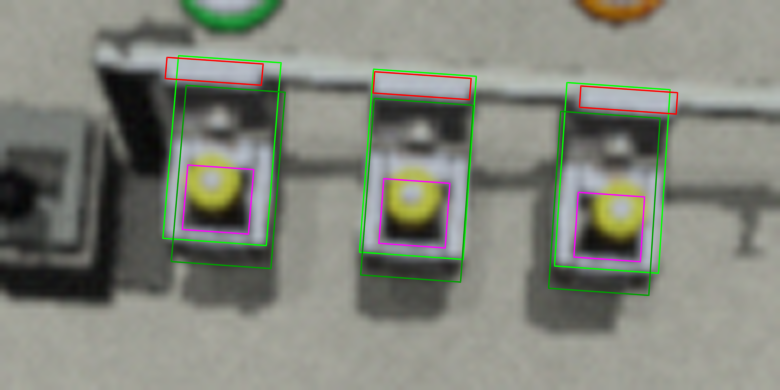

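View pics/fin_s.png

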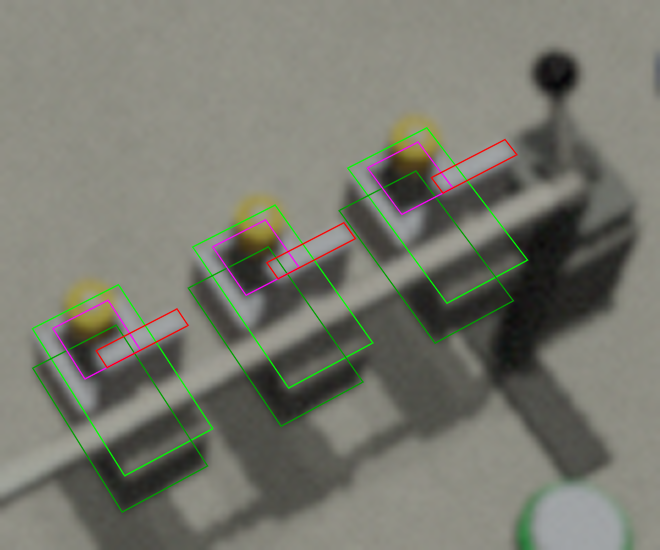

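Run:
```python
from h import *
T=cam("top");S=cam("scene");o=[]
for c,us in((T,[(232,123),(263,125),(294,127)]),(S,[(313,206),(284,221),(254,236)])):
    o.append(np.hstack([np.clip(cv2.resize(c["color"][v-8:v+9,u-8:u+9],(255,255),interpolation=cv2.INTER_CUBIC)*1.3,0,255).astype(np.uint8) for u,v in us]))
cv2.imwrite("pics/nub.png",np.vstack(o))
```

```text
(no output)
```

View pics/nub.png

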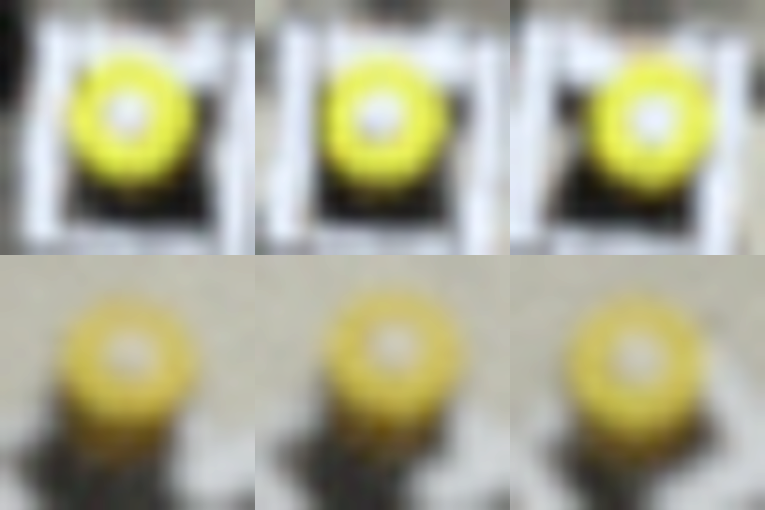

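Run:
```python
from ov import *
st=[.6328,-.1806,-.0998]
T=cam("top");S=cam("scene")
t=[(232,123,129,114),(263,125,123,120),(294,127,145,120)];s=[(313,206,130,97),(284,221,137,92),(254,236,128,102)]
f=lambda a:np.array([a[0]-8+(a[2]+.5)/15-.5,a[1]-8+(a[3]+.5)/15-.5])
for a,b,y in zip(t,s,(284,189,95)):
    P=tri([T,S],[f(a),f(b)]);e=tf(st,np.array([[-40,y,204]])/1e3)[0];d=P-e
    print(P.round(4),e.round(4),"stand-frame dx,dy",round((d[0]*.995-d[1]*.0996)*1e3,1),round((d[0]*.0996+d[1]*.995)*1e3,1))
```

```text
[0.6192 0.1057 0.2013] [0.6213 0.106  0.204 ] stand-frame dx,dy -2.1 -0.5
[0.6095 0.0128 0.1993] [0.6118 0.0114 0.204 ] stand-frame dx,dy -2.5 1.1
[ 0.6004 -0.0846  0.2008] [ 0.6025 -0.0821  0.204 ] stand-frame dx,dy -1.8 -2.7
```

```bash
python3 go.py .570 .2088 .32 -5.7
```

```text
t 62.2 pos [ 0.4314 -0.1903  0.3514] toolyaw -5.63 open -0.001 F [ 0.2 -0.1 -0.1] q [-0.67 -0.1   1.8  -0.    1.44 -0.57]
rot deg [0.04 0.01 0.07] then shift cm [  9.83 -41.09   3.14]
```

{"fn": "move_arm", "kwargs": {"rows": "0 -2 0 0 0 0 0;0 -4 0 0 0 0 0;0 -4.3 0 0 0 0 0;0 -4.3 0 0 0 0 0;0 -4.3 0 0 0 0 0;1 -4.3 0 0 0 0 0;1.5 -4.3 0 0 0 0 0;1.5 -4.3 0.5 0 0 0 0;1.5 -4.2 0.8 0 0 0 0;2 -3.2 0.9 0 0 0 0;2.33 -1.89 0.94 0 0 0 0;0 0 0 0 0 0 0;0 0 0 0 0 0 0;0 0 0 0 0 0 0"}}

```text
time_s: 63.6
eef_pos: [0.5694, 0.2077, 0.3199]
eef_rot: [0.0, 0.999, -0.05, -0.0]
wrist_force: [0.1, 0.2, -0.8]
opening: -0.001
```

```bash
python3 go.py .570 .2088 .231 -5.7;python3 view.py v20 170 250 80 160 310 380 150 220
```

```text
t 63.6 pos [0.5694 0.2077 0.3199] toolyaw -5.7 open -0.001 F [ 0.1  0.2 -0.8] q [ 0.15  0.24  1.51 -0.    1.4   0.25]
rot deg [ 0.05  0.02 -0.  ] then shift cm [ 0.05 -0.11  8.89]
scale 4.938 org 170 80
scale 5.643 org 310 150
```

View pics/v20.png

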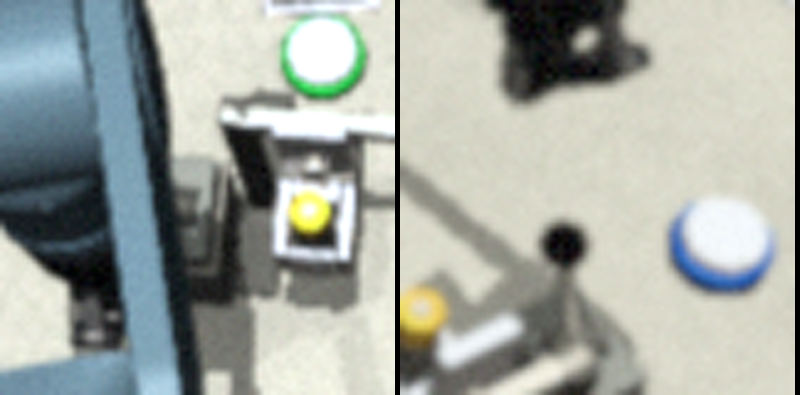

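{"fn": "move_arm", "kwargs": {"rows": "0 -0.1 2 0 0 0 0;0 0 3 0 0 0 0;0 0 2.5 0 0 0 0;0 0 1.4 0 0 0 0;0 0 0 0 0 0 0;0 0 0 0 0 0 0"}}

```text
time_s: 64.3
eef_pos: [0.5704, 0.2086, 0.2317]
eef_rot: [0.0, 0.999, -0.05, 0.0]
wrist_force: [-0.3, 0.2, 0.7]
opening: 0.004
```

```bash
python3 go.py .6625 .199 .231 -5.7;python3 view.py v21 170 250 80 160 310 380 150 220
```

```text
t 64.3 pos [0.5704 0.2086 0.2317] toolyaw -5.74 open 0.004 F [-0.3  0.2  0.7] q [ 0.16  0.32  1.59 -0.    1.23  0.26]
rot deg [ 0.02 -0.05 -0.04] then shift cm [9.26 0.04 0.07]
scale 4.938 org 170 80
scale 5.643 org 310 150
```

View pics/v21.png

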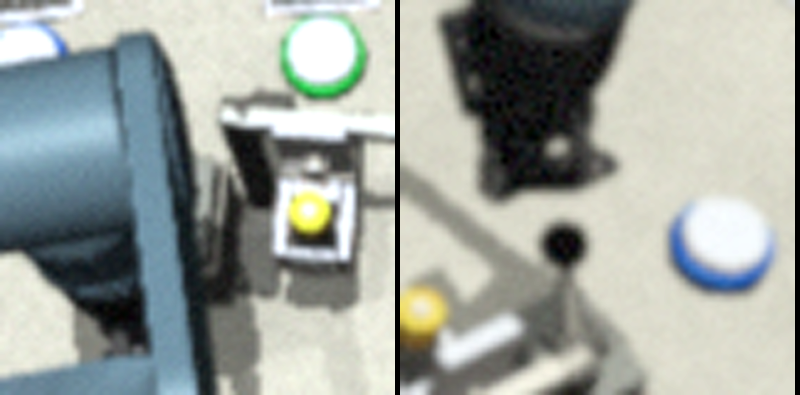

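Run:
```python
from h import *
S=cam("scene");o=ctrl.get_obs();P=np.array(o["eef_pos"])
u0,v0=310,140;im=cv2.resize(S["color"][v0:v0+70,u0:u0+80],None,fx=9,fy=8,interpolation=cv2.INTER_CUBIC);im=np.clip(255*(im/255.)**.6,0,255).astype(np.uint8)
for z,col in((0,(255,0,0)),(-.0539,(0,255,0)),(-.073,(0,0,255))):
    pts=[]
    for dx,dy in((-.0145,-.011),(-.0145,.011),(.0145,.011),(.0145,-.011)):
        pts.append(proj(S,P+[dx*.995+dy*.0996,-dx*.0996+dy*.995,z])[0])
    q=((np.array(pts)-[u0,v0]+.5)*[9,8]).astype(int);cv2.polylines(im,[q],True,col,1)
cv2.imwrite("pics/tip.png",im)
```

```text
(no output)
```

View pics/tip.png

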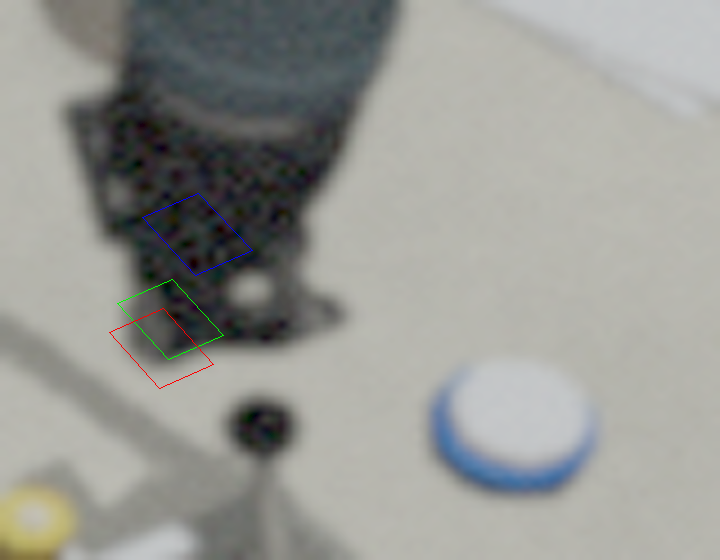

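Run:
```python
from h import *
S=cam("scene");P=np.array(ctrl.get_obs()["eef_pos"]);x=np.array([.995,-.0996,0])
d=S["R"].T@np.linalg.inv(S["K"])@np.array([310+330/9-.5,140+315/8-.5,1]);o=-S["R"].T@S["t"]
# o+t d = P + a x + b z + c y ; c=0
A=np.c_[d,-x,[0,0,-1]];t,a,b=np.linalg.solve(A,P-o);print(a,b)
y=np.array([.0996,.995,0])
for c in(-.02,.02):
    t,a,b=np.linalg.solve(A,P+c*y-o);print(c,a,b)
```

```text
0.061966524852178365 0.027464200081776205
-0.02 0.07791758991571532 0.06193201760892672
0.02 0.046015459788641494 -0.007003617445374122
```

{"fn": "move_arm", "kwargs": {"rows": "0 0 -1.1 0 0 0 0;1 0 0 0 0 0 0;1 0 0 0 0 0 0;0.5 0 0 0 0 0 0;0.5 0 0 0 0 0 0;0 0 0 0 0 0 0"}}

```text
time_s: 65.1
eef_pos: [0.6004, 0.2057, 0.2416]
eef_rot: [0.0, 0.999, -0.05, -0.0]
wrist_force: [-0.7, -0.7, 1.1]
opening: 0.0
```

{"fn": "move_arm", "kwargs": {"rows": "0.6 0 0 0 0 0 0;0.6 0 0 0 0 0 0;0 0 0 0 0 0 0"}}

```text
time_s: 65.4
eef_pos: [0.6126, 0.2043, 0.2411]
eef_rot: [0.0, 0.999, -0.05, -0.0]
wrist_force: [1.0, 0.1, 0.2]
opening: -0.002
```

{"fn": "move_arm", "kwargs": {"rows": "0.6 0 0 0 0 0 0;0.6 0 0 0 0 0 0;0.6 0 0 0 0 0 0;0 0 0 0 0 0 0"}}

```text
time_s: 65.8
eef_pos: [0.6306, 0.2025, 0.2414]
eef_rot: [0.0, 0.999, -0.05, 0.0]
wrist_force: [-0.3, 0.6, 0.4]
opening: -0.002
```

```bash
python3 go.py .6625 .199 .243 -5.7;python3 view.py v22 170 250 80 160 310 380 150 220
```

```text
t 65.8 pos [0.6306 0.2025 0.2414] toolyaw -5.74 open -0.002 F [-0.3  0.6  0.4] q [ 0.13  0.43  1.43 -0.    1.29  0.23]
rot deg [ 0.04 -0.02 -0.04] then shift cm [ 3.21  0.03 -0.16]
scale 4.938 org 170 80
scale 5.643 org 310 150
```

View pics/v22.png

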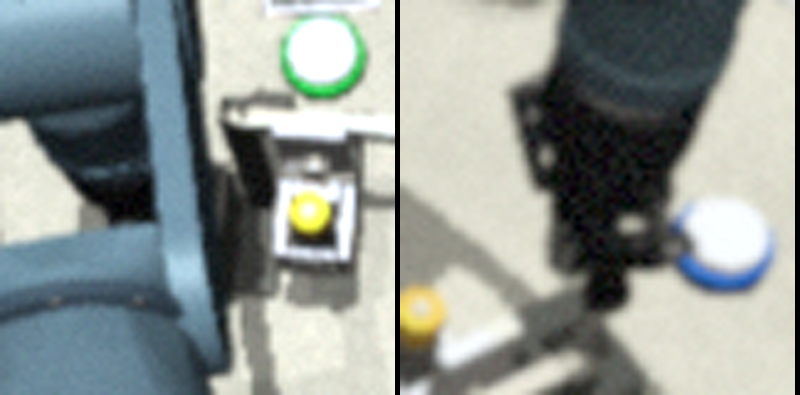

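{"fn": "move_arm", "kwargs": {"rows": "0.6 0 0 0 0 0 0;0.6 0 0 0 0 0 0;0.6 0 0 0 0 0 0;0 0 0 0 0 0 0"}}

```text
time_s: 66.3
eef_pos: [0.6484, 0.2007, 0.2414]
eef_rot: [0.0, 0.999, -0.05, 0.0]
wrist_force: [-0.4, 0.7, 0.4]
opening: -0.002
```

{"fn": "move_arm", "kwargs": {"rows": "0.4 0 0 0 0 0 0;0.4 0 0 0 0 0 0;0.3 0 0 0 0 0 0;0 0 0 0 0 0 0"}}

```text
time_s: 66.7
eef_pos: [0.659, 0.1998, 0.2415]
eef_rot: [0.0, 0.999, -0.05, 0.0]
wrist_force: [-0.4, -0.7, -0.2]
opening: -0.002
```

{"fn": "move_arm", "kwargs": {"rows": "0.3 0 0 0 0 0 0;0 0 0 0 0 0 0"}}

```text
time_s: 66.9
eef_pos: [0.6604, 0.1998, 0.2413]
eef_rot: [0.0, 0.999, -0.05, -0.002]
wrist_force: [-8.0, -0.3, 3.5]
opening: 0.002
```

```bash
python3 go.py .6625 .199 .243 -5.7;python3 view.py v23 170 250 80 160 310 380 150 220
```

```text
t 66.9 pos [0.6604 0.1998 0.2413] toolyaw -5.7 open 0.002 F [-8.  -0.3  3.5] q [ 0.12  0.49  1.34 -0.    1.32  0.22]
rot deg [0.07 0.24 0.  ] then shift cm [ 0.22  0.06 -0.17]
scale 4.938 org 170 80
scale 5.643 org 310 150
```

View pics/v23.png

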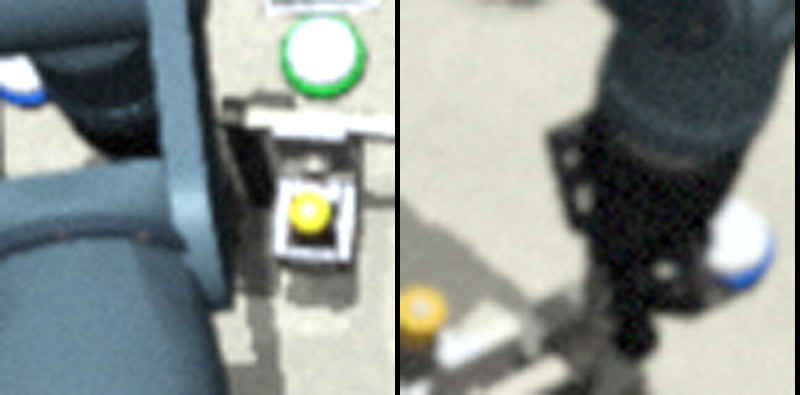

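{"fn": "move_arm", "kwargs": {"rows": "0.2 0 0 0 0 0 0;0 0 0 0 0 0 0;0 0 0 0 0 0 0"}}

```text
time_s: 67.3
eef_pos: [0.6609, 0.1998, 0.2412]
eef_rot: [0.001, 0.999, -0.05, -0.004]
wrist_force: [-13.0, -0.1, 6.2]
opening: 0.0
```

{"fn": "move_arm", "kwargs": {"rows": "-0.6 0 0 0 0 0 0;-1.5 0 0 0 0 0 0;-3 0 0 0 0 0 0;-4 0 -1 0 0 0 0;-2 0 -3 0 0 0 0;0 0 -4 0 0 0 0;-3 0 -4 0 0 0 0;-4 0 0 0 0 0 0;-3 -2 0 0 0 0 0;0 -4 0 0 0 0 0;0 -4 0 0 0 0 0;0 -4 0 0 0 0 0;0 -4 0 0 0 0 0;0 0 0 0 0 0 0;0 0 0 0 0 0 0"}}

```text
time_s: 68.8
eef_pos: [0.4713, 0.4003, 0.361]
eef_rot: [0.001, 0.999, -0.049, -0.0]
wrist_force: [0.5, -0.7, -0.6]
opening: -0.0
```

```bash
python3 go.py .5 .3 .3 -5.7;python3 view.py v24 170 320 80 200 225 385 150 290
python3 - <<'E'
from h import *
T=cam("top");S=cam("scene")
for c,n,(u0,v0,w,h) in((T,'t',(190,100,40,40)),(S,'s',(325,185,40,40))):
    cv2.imwrite(f"pics/sw_{n}.png",np.clip(cv2.resize(c["color"][v0:v0+h,u0:u0+w],(400,400),interpolation=cv2.INTER_CUBIC)*1.4,0,255).astype(np.uint8))
a=cv2.imread("pics/sw_t.png");b=cv2.imread("pics/sw_s.png");cv2.imwrite("pics/sw.png",np.hstack([a,b]))
E
```

```text
t 68.8 pos [0.4713 0.4003 0.361 ] toolyaw -5.62 open -0.0 F [ 0.5 -0.7 -0.6] q [ 0.51  0.24  1.43 -0.    1.48  0.61]
rot deg [0.07 0.02 0.08] then shift cm [3.85 9.69 6.1 ]
scale 2.633 org 170 80
scale 2.469 org 225 150
```

View pics/v24.png

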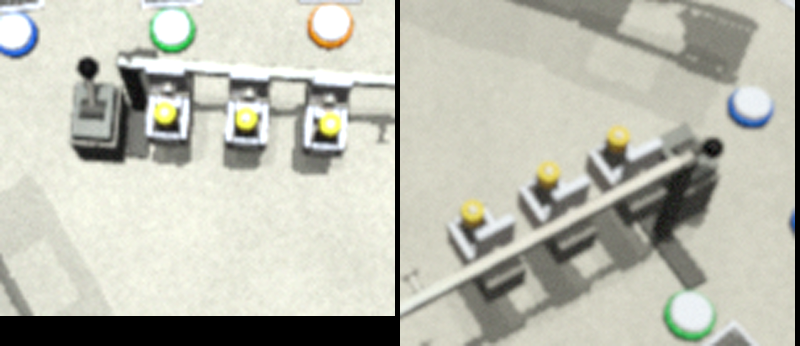

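View pics/sw.png

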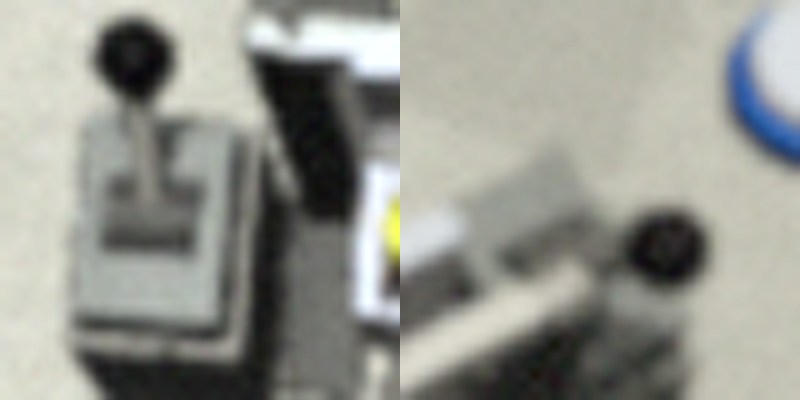

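Run:
```python
from h import *
T=cam("top");S=cam("scene")
b=tri([T,S],[(203,105.2),(351,209.2)]);a=np.array([.6228,.2035,.1755]);print(b,np.hypot(*(b-a)[:2]))
```

```text
[0.6839266  0.19718784 0.17308989] 0.06145163930734536
```

Run:
```python
from h import *
def ball(im,u0,u1,v0,v1):
    g=cv2.GaussianBlur(cv2.cvtColor(im,cv2.COLOR_BGR2GRAY),(0,0),.5)[v0:v1,u0:u1].astype(float)
    r=cv2.resize(g,None,fx=10,fy=10,interpolation=cv2.INTER_CUBIC);
    n,_,s,c=cv2.connectedComponentsWithStats((r<55).astype(np.uint8));print([(int(s[i,4]),((c[i]+.5)/10-.5+[u0,v0]).round(2),s[i,2:4]) for i in range(1,n) if s[i,4]>500])
a=cv2.imread("pics/top0.png");s0=cv2.imread("pics/scene0.png")
T=cam("top");S=cam("scene")
ball(a,194,211,117,131);ball(T["color"],194,212,98,113)
ball(s0,331,347,186,202);ball(S["color"],343,359,201,217)
```

```text
[(7976, array([202.35, 124.85]), array([111, 123], dtype=int32))]
[(3978, array([202.98, 105.62]), array([70, 80], dtype=int32))]
[(4014, array([338.57, 193.24]), array([72, 77], dtype=int32))]
[(4517, array([350.75, 209.63]), array([86, 70], dtype=int32))]
```

Run:
```python
from h import *
S=cam("scene");T=cam("top")
for z in(.170,.1735):
    a=unproj(S,(338.57,193.24),.1735);b=unproj(S,(350.75,209.63),z);d=b-a;print(a,b,d[0]*.995-d[1]*.0996)
# predicted top/scene pixel for stop angles
piv=a+np.array([.995,-.0996,0])*.0336
for th in(.2,.3,.4,.5):
    p=piv+np.array([.995,-.0996,0])*.07*np.sin(th);p[2]=.112+.07*np.cos(th);print(th,proj(S,p),proj(T,p))
```

```text
[0.62280805 0.20367604 0.1735    ] [0.68338754 0.19692808 0.17      ] 0.06094868470329259
[0.62280805 0.20367604 0.1735    ] [0.68451564 0.19494499 0.1735    ] 0.062268664515488015
0.2 [[348.84025252 204.10091359]] [[202.28965378 108.86346093]]
0.3 [[350.15188449 206.18801003]] [[202.57007129 106.92729746]]
0.4 [[351.37608429 208.34647223]] [[202.87551655 105.13353617]]
0.5 [[352.49845927 210.55148901]] [[203.20227087 103.50175215]]
```

Run:
```python
from h import *
o=ctrl.get_obs();print(o["time_s"],np.round(o["wrist_force"],1));print(ctrl.hand_in())
```

```text
69.3 [ 0.4 -0.4  0.8]
the job is handed in; nothing more can be done
None
```

I loaded all three grey lanterns with a tray battery each and hung them on pins 4, 3 and 2. I then pushed the switch lever over to on, moved the arm clear, and handed in at 69 s; it reports no verdict. There was no fourth lantern, and I left the red look-alike alone. One lantern was knocked aside mid-run, so I measured it again before loading it.

**Lanterns:** the last pictures show all three upright on their pins with batteries in the wells. The battery tops come out within about 3 mm of the expected points seen from above. They read 3–5 mm low, which matches the scene camera's known bias.

**Switch:** the lever met a firm stop, with 13 N of push and almost no further travel. The ball's position in the pictures puts it at about 0.85–0.95 rad, and the direction of the push force agrees. That is over the 0.8 limit but short of the nominal 1.0. The two cameras differ by about 3 mm there, so the exact angle is uncertain.

**Bystanders:** the moves kept clear of them, and none looked moved in the pictures I took. I did not measure their positions again before handing in.

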